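# Fit the retaining ring on a roller axle

## Task

The roller sits on its spring on the stub axle in the vise and needs its retaining ring: take the ring pliers out of their stand with the ring on their tips, squeeze the handles to spread the ring, slide it down over the axle and push the roller down gently against its spring until the ring is level with the groove, then let it close fully into the groove. Hang the pliers back upright in their stand. Do not touch the ring with the gripper, do not force the roller, and leave everything else on the bench alone.

Things in the scene. Friction and masses are not known exactly. Their poses are not given: they have to be found in the camera images.
- vise: blue machine vise bolted to the bench, 190 x 100 mm footprint, jaws 75 mm high, holding an upright greased steel stub axle. Origin on the axle's axis at the bench top, z up. It may stand on either side of the bench.
- axle_groove (a point): on the upright axle's axis at the lower edge of its groove, 110 mm above the bench. Axle 40 mm in diameter, its chamfered top 25 mm above this point. The groove reaches from here 7 mm up and is 35 mm in diameter. With nothing pressing on it, the roller hides the lower 5 mm of the groove.
- roller: grey steel roller with a rubber band, 88 mm across, 26 mm high, sliding on the axle; origin: centre of its top face, 5 mm above axle_groove when free. On a spring: 3 N starts it down, then 1.5 N per mm, solid stop after 6 mm (12 N). The ring can close into the groove while the roller is 3 to 5 mm down (7.5 to 10.5 N); over 20 N between ring and roller is too much.
- stand: grey plate, 126 x 112 x 8 mm (x -51 to +75 mm), bolted down, with two rails that cradle the pliers' cross head; origin under the cradle's middle on the bench, x from the pliers towards the ring that lies on the plate. Rails at y +-35 to 46 mm, tops 49.5 mm high, with lips 8 mm higher; about 4 mm of play for the hung pliers.
- pliers: ring pliers upright in the stand, tips down, 114 mm tall, 170 g. Origin midway between the tips at the underside of their shoulders, z up, levers side by side along y. A cross head (84 mm along y, 23 along x, 37 to 61 mm above the origin) carries two geared levers. Origin 13 mm above the bench at the start (shoulders on the ring's lugs), 12.5 mm when hung in the stand without ring.
- pliers_tips (a point): the pliers' origin again. The 4.5 mm square pins reach 4 mm below it into the ring's lug holes. Squeezing the handles spreads each tip 11 mm, to a solid stop; there the ring clears the axle by about 2 mm all round, and the ring's spring force on the outward-leaning pins carries it. A return spring opens the handles again.
- pliers_grip (a point): grip point between the two black handles, 87 mm above the pliers' origin, from above, fingers closing along the pliers' y. Pads 16 mm wide (x), 64 to 110 mm above the origin; 60 mm over both at rest, 41 mm squeezed. 5 N starts them, 15 N reaches the stop, 40 N holds firmly. Eased to 45-57 mm they still push on the fingers with 5 N, so stay held. Cross head ends 26 mm below stop the fingers.
- pliers_l (a joint): angle of the pliers' left lever, rad: 0 at rest, 0.23 squeezed to the stop (the right lever is geared to it).
- ring: flat steel retaining ring, 5 mm thick, 58 mm outside, 36 mm inside, 40 g: two half rings hinged at the back (+x, 28 mm from the centre), drawn shut by a spring. Origin: centre of the underside, axes of the -y half. Lugs with holes (8 x 6 mm) at x -32, y +-9 mm when shut, so the pliers' origin is 32 mm to -x of the centre and 5 mm above it.
- ring_arm (a joint): opening angle between the ring's halves, rad: 0 shut (and when seated in the groove), about 0.34 spread by the fully squeezed pliers, 0.12 or more when it grips the full diameter of the axle. Both halves splay alike about the back hinge, so when spread the ring body's origin (fixed to the -y half) lies about 5 mm to the -y side of the opening's middle.
- hammer: hammer lying on the bench; bystander, leave alone. Origin at its underside.
- brush: wire brush lying at the left; bystander, leave alone. Origin at its underside.
- tube_offcut: upright steel tube offcut, 60 mm across, 50 mm high; bystander, leave alone. Origin at its underside.
- angle_magnet: flat welding magnet, 70 mm square, 17 mm high; bystander, leave alone. Origin at its underside.
- nozzle: copper torch nozzle standing, 24 mm across, 60 mm high; bystander, leave alone. Origin at its underside.
- coupon: steel test plate 100 x 60 x 8 mm; bystander, leave alone. Origin at its underside.
- spray: grey spray can, 60 mm across, 170 mm high; bystander, leave alone. Origin at its underside.

How it is judged:
By the outcome, as a careful person would: the job done as asked, in the order asked, and still so for the second after the job is handed in, with the robot touching nothing.
It also fails if it takes over 72 s, if anything falls off the work surface, if the arm or the gripper's body presses on something with over 40 N, if the wrist force passes 120 N, or if a joint passes its speed limit or range.

## Robot

A 7-joint arm with a two-finger parallel gripper is mounted at the origin on the work surface. World frame = base frame: x ahead of the robot, y to its left, z up, the work surface at z = 0. Lengths are in m, angles in rad, forces in N, time in s.
With the tool pointing down it reaches from about 0.425 to 1.025 m from the base axis. Payload 9.4 kg.
Tool frame: the origin (TCP) lies at the centre of the arm's flange, where the gripper is bolted on; the fingertips stand 186 mm ahead of it and the grasp point (between the pads) lies 167 mm ahead of it; z points along the fingers, y is the line along which they close (so a half turn about z gives the same grasp; the last joint's range is limited). The gripper opens to 93 mm and grips with 3 to 60 N. Pads are 15 mm wide; open, the fingers measure 128 mm over their backs; the gripper's body (75 mm by 188 mm) begins 65 mm behind the grasp point.
Start: joints at [-1.417, 0.599, -0.003, 1.599, 0.002, 0.943, -0.08], TCP at [0.166, 0.706, 0.405] pointing down, gripper open.
Joint ranges: [-2.57, 2.57], [-0.35, 1.97], [-1.29, 1.29], [0.11, 2.56], [-1.05, 4.19], [0.11, 1.86], [-2.63, 2.63]. Speed limits (rad/s): [2.22, 2.22, 3.01, 3.01, 3.14, 3.14, 3.14].

## Interface

Orientations are given as [roll, pitch, yaw] about the fixed x, y, z axes, in that order (R = Rz(yaw) Ry(pitch) Rx(roll)).
In Python, from bench import arm gives the robot as it stands.
- The arm moves only by the tool arm_command, never from a script. Its arguments are lists of equal length, an entry for each row: "translation": the shift along the tool's x, y, z in units of 30 mm (1.0 is 30 mm), a list of three; "roll": the turn about the tool's z in units of 8 degrees (1.0 is 8 degrees); "jaw": the opening, from 0 (shut) to 1 (fully open). A call has 1 to 10 rows; each row shifts and turns the commanded pose from where the row before left it, along the tool's axes as they then stand; what a row does not reach is not made up. A row lasts 1/10 s, in which the tool goes at most 50 mm and 8.59 degrees, less where a joint would pass 70% of its speed; a pose out of reach is approached as far as the arm can. A call is refused whole if a number of a shift passes 1 or a number of a turn 1, either way. A call with a gripper value outside its range is refused whole. The fingers move at their own pace and stop on an object; "grip_force" is the grip in N (left out, the last holds). Time passes only in rows, so rows that do not move let the fingers close. It gives the time, the measured TCP pose, the force, the opening and the grip force at its end, in the units of the state.
- arm.get_obs(): the state, without advancing time (a new reading comes with each control period).
- arm.get_image(name): name is "scene" or "top" or "wrist"; returns (picture, depth): 420x560x3 uint8, blue, green, red; 420x560 float32, m along the optical axis (not along the pixel's ray), 0 where there is no reading.
- arm.get_calibration(name): a dict with "mtx" (3x3 intrinsics, pixels), "distortion" ([k1, k2, p1, p2, k3] as OpenCV has them; the pictures are not rectified), "T" (4x4, takes a point from camera to world coordinates). Camera axes: x right, y down, z forward; pixel columns grow to the right and rows downward; lengths in m; the calibration is good to about 2 mm. A picture is of the moment at which its call begins: read the wrist's pose just before it. get_calibration takes no time and is no camera call; for the wrist camera it gives the pose at the moment of the call.
- arm.hand_in(): hands the job in; it is judged then, once.
The state is a dict: "t": time; "joint_positions": joint angles; "qvel": joint speeds; "joint_torque": joint torques, N m; "eef_pos": TCP position; "orientation": TCP orientation; "contact_force": force on the tool from outside, world axes, zero at the start; "ft_torque": the same for the moment, N m; "width": finger opening in m; "finger_force": force on a finger pad.
Only numpy, scipy, OpenCV 4.12 (cv2) and the standard library are available. Lean on these libraries where they do the work, as an engineer would, in place of code of your own. Each camera call takes 0.05 s, during which the arm holds its last target. There are 200 camera calls.

## Working session

There is one attempt and no reset: what is moved stays moved. The work goes in short steps, Python scripts to look and compute and a tool call to move; the robot and the scene stay as the last step left them, time stands still between calls to the robot, and variables do not carry over. Pictures are saved under pics/ and viewed, at most 10 in all, crops included, and the job is handed in when it is done.

Besides the shell and the picture viewer there is one more tool, called as name(argument=value, ...) on one line, values as JSON. arm_command: Moves the arm, as the interface text tells. Its arguments: {"type":"object","properties":{"translation":{"type":"array"},"roll":{"type":"array"},"jaw":{"type":"array"},"grip_force":{"type":"number"}},"required":["translation","roll","jaw"]}

```bash
mkdir -p pics; cat > h.py <<'E'
import cv2,numpy as np
from bench import arm
def snap(n,f):
    c=arm.get_calibration(n); p,d=arm.get_image(n); cv2.imwrite(f'pics/{f}.png',p); np.savez(f'pics/{f}.npz',p=p,d=d,mtx=c['mtx'],dist=c['distortion'],T=c['T']); return p,d,c
def cloud(d,c):
    h,w=d.shape; g=np.mgrid[0:h,0:w]; uv=np.stack([g[1],g[0]],-1).reshape(-1,1,2).astype(np.float64)
    n=cv2.undistortPoints(uv,np.array(c['mtx']),np.array(c['distortion'])).reshape(h,w,2)
    P=np.dstack([n[...,0]*d,n[...,1]*d,d]); T=np.array(c['T']); return P@T[:3,:3].T+T[:3,3]
def ray(uv,c,z):
    n=cv2.undistortPoints(np.array(uv,float).reshape(-1,1,2),np.array(c['mtx']),np.array(c['distortion'])).reshape(-1,2)
    T=np.array(c['T']); D=np.c_[n,np.ones(len(n))]@T[:3,:3].T; o=T[:3,3]; return o+D*((z-o[2])/D[:,2])[:,None]
E
python3 - <<'E'
from h import *
for n in('top','scene'):
    p,d,c=snap(n,n+'0'); print(n,np.round(c['T'],3).tolist(), c['mtx'])
a=cv2.imread('pics/top0.png');cv2.imwrite('pics/top0.png',a)
print(arm.get_obs())
E
```

```text
top [[0.016, -0.993, 0.12, 0.445], [-1.0, -0.014, 0.018, 0.004], [-0.016, -0.12, -0.993, 1.271], [0.0, 0.0, 0.0, 1.0]] [[423.13376332   0.         274.66511475]
 [  0.         423.13376332 208.5794806 ]
 [  0.           0.           1.        ]]
scene [[0.064, 0.787, -0.614, 1.471], [0.998, -0.041, 0.051, -0.062], [0.015, -0.616, -0.787, 1.246], [0.0, 0.0, 0.0, 1.0]] [[487.26524586   0.         278.95673149]
 [  0.         487.26524586 210.79860423]
 [  0.           0.           1.        ]]
{'t': 0.1, 'joint_positions': array([-1.41667758,  0.600038  , -0.00253834,  1.59999058,  0.00184004,
        0.94286752, -0.07982313]), 'qvel': array([-0.00025781, -0.0016705 , -0.00026738,  0.00028374, -0.00056935,
       -0.00119012, -0.00011116]), 'joint_torque': array([ 4.84598466e-03, -7.66563034e+01,  1.50216892e+00, -2.52938014e+01,
       -5.22997370e-02,  1.36068743e-02,  6.71695898e-05]), 'eef_pos': array([0.16582273, 0.70562741, 0.40397256]), 'orientation': array([-3.14029993e+00,  1.57882506e-04,  2.91082868e+00]), 'contact_force': array([ 0.70339741, -0.36132168,  0.1092413 ]), 'ft_torque': array([ 0.03177154,  0.06499293, -0.00210064]), 'finger_force': 0.0, 'width': 0.09315466844932643}
```

View pics/top0.png

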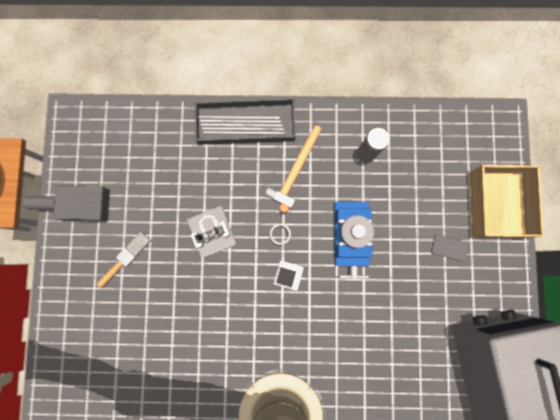

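View pics/scene0.png

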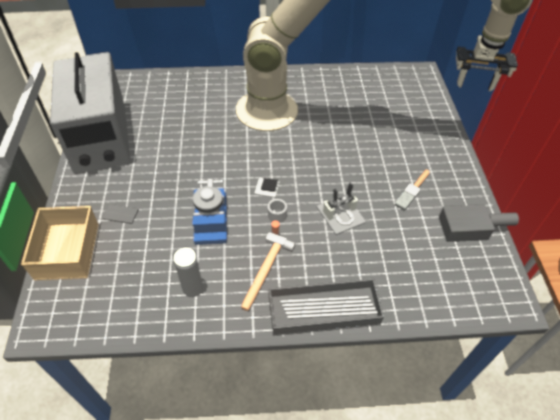

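The top view shows the stand with the pliers at about (210,232), with the ring lying towards the top of the picture. The vise, roller and axle are at (355,232), the spray can is at (372,145) and the tube at (280,234). The scene view agrees: stand (342,208), vise (209,205).

```bash
python3 - <<'E'
from h import *
for n in('top0','scene0'):
    z=np.load(f'pics/{n}.npz'); P=cloud(z['d'],z); 
    x,y,h=P[...,0],P[...,1],P[...,2]
    print(n,'bench z',np.median(h[(abs(x-.45)<.2)&(abs(y)<.3)]))
    for nm,cx,cy,r,lo,hi in(('axletop',.4,-.2,.12,.128,.145),('roller',.4,-.2,.12,.105,.125),('handles',.4,.18,.09,.085,.14),('head',.4,.18,.09,.062,.085),('rails',.4,.18,.09,.04,.062),('plate',.4,.18,.1,.006,.016)):
        m=(abs(x-cx)<r)&(abs(y-cy)<r)&(h>lo)&(h<hi)
        if m.sum()<5: print(nm,m.sum());continue
        q=P[m]; b=cv2.minAreaRect((q[:,:2]*1000).astype(np.float32)); print(nm,m.sum(),q.mean(0).round(4),np.round(h[m].max(),4),'rect',np.round(b[0],1),np.round(b[1],1),round(b[2],1))
c=arm.get_calibration('wrist'); o=arm.get_obs()
print(np.round(c['T'],4).tolist(),c['mtx'],c['distortion'],o['eef_pos'],o['orientation'])
E
```

```text
Traceback (most recent call last):
  File "h.py", line 7, in cloud
    n=cv2.undistortPoints(uv,np.array(c['mtx']),np.array(c['distortion'])).reshape(h,w,2)
                                                         ~^^^^^^^^^^^^^^
KeyError: 'distortion is not a file in the archive'
```

```bash
sed -i "s/dist=c\['distortion'\]/distortion=c['distortion']/" h.py; python3 - <<'E'
from h import *
for n in('top0','scene0'):
    z=dict(np.load(f'pics/{n}.npz')); z['distortion']=z.get('distortion',z.get('dist')); P=cloud(z['d'],z); 
    x,y,h=P[...,0],P[...,1],P[...,2]
    print(n,'bench z',np.median(h[(abs(x-.45)<.2)&(abs(y)<.3)]))
    for nm,cx,cy,r,lo,hi in(('axletop',.5,-.2,.12,.128,.145),('roller',.5,-.2,.12,.105,.125),('handles',.5,.18,.1,.085,.14),('head',.5,.18,.1,.062,.085),('rails',.5,.18,.1,.04,.062),('plate',.5,.18,.1,.006,.016)):
        m=(abs(x-cx)<r)&(abs(y-cy)<r)&(h>lo)&(h<hi)
        if m.sum()<5: print(nm,m.sum());continue
        q=P[m]; b=cv2.minAreaRect((q[:,:2]*1000).astype(np.float32)); print(nm,m.sum(),q.mean(0).round(4),np.round(h[m].max(),4),'rect',np.round(b[0],1),np.round(b[1],1),round(b[2],1))
c=arm.get_calibration('wrist'); o=arm.get_obs()
print(np.round(c['T'],4).tolist(),c['mtx'],c['distortion'],o['eef_pos'],o['orientation'])
E
```

```text
top0 bench z 0.0005905061186696203
axletop 174 [ 0.5256 -0.2001  0.1341] 0.1406 rect [ 525.1 -200.4] [37.8 37.5] 2.0
roller 658 [ 0.525  -0.1995  0.1145] 0.1227 rect [ 525.  -201.1] [84.9 87.3] 1.6
handles 65 [0.5117 0.2162 0.1139] 0.1266 rect [514.2 211.9] [15.2 64.6] 22.8
head 162 [0.5139 0.2099 0.0686] 0.0846 rect [511.8 212.1] [33.5 86.9] 18.5
rails 140 [0.5149 0.2051 0.055 ] 0.0619 rect [514.7 211.7] [ 40.3 100.7] 22.4
plate 917 [0.5263 0.2128 0.0091] 0.016 rect [501.1 180.6] [196.9 197.5] 0.6
scene0 bench z 0.0025912380826820236
axletop 118 [ 0.5277 -0.1989  0.1352] 0.1434 rect [ 523.8 -198.9] [43.2 36.4] 1.8
roller 453 [ 0.5336 -0.1984  0.1156] 0.125 rect [ 526.7 -198.6] [87.3 87.3] 34.9
handles 97 [0.5154 0.2144 0.1086] 0.1271 rect [515. 212.] [20.4 65. ] 24.3
head 171 [0.5181 0.2092 0.0696] 0.0849 rect [515. 208.] [33.9 96.8] 24.3
rails 160 [0.5249 0.203  0.0543] 0.0619 rect [518.  212.9] [ 43.3 102.6] 18.7
plate 666 [0.54   0.2102 0.01  ] 0.0159 rect [499.7 180.7] [198.8 198.8] 89.9
[[0.2283, 0.9348, 0.2719, 0.0901], [0.9736, -0.2188, -0.0654, 0.7237], [-0.0017, 0.2797, -0.9601, 0.3832], [0.0, 0.0, 0.0, 1.0]] [[339.37383021   0.         279.20706997]
 [  0.         339.37383021 207.45601863]
 [  0.           0.           1.        ]] [-0.00902447  0.          0.          0.          0.        ] [0.16582273 0.70562741 0.40397256] [-3.14029993e+00  1.57882506e-04  2.91082868e+00]
```

arm_command(translation=[[-0.94,-0.84,0],[-0.94,-0.84,0],[-0.94,-0.84,0],[-0.94,-0.84,0],[-0.94,-0.84,0],[-0.94,-0.84,0],[-0.94,-0.84,0],[-0.94,-0.84,0],[-0.94,-0.84,0],[-0.94,-0.84,0]], roll=[0,0,0,0,0,0,0,0,0,0], jaw=[1,1,1,1,1,1,1,1,1,1])

```text
t: 1.1
eef_pos: [0.3834, 0.3945, 0.4046]
orientation: [-3.141, -0.0, 2.911]
contact_force: [0.5, -0.5, -0.2]
width: 0.0932
finger_force: 0.0
```

arm_command(translation=[[-0.94,-0.84,0],[-0.94,-0.84,0],[-0.94,-0.84,0],[-0.94,-0.84,0],[-0.94,-0.84,0],[-0.94,-0.84,0],[0,0,0],[0,0,0],[0,0,0],[0,0,0]], roll=[0,0,0,0,0,0,1,1,1,1], jaw=[1,1,1,1,1,1,1,1,1,1])

```text
t: 2.1
eef_pos: [0.5128, 0.2098, 0.4045]
orientation: [-3.141, -0.0, 2.346]
contact_force: [-0.3, -0.9, 0.7]
width: 0.0931
finger_force: 0.0
```

arm_command(translation=[[0,0,0],[0,0,0],[0,0,0],[0,0,0],[0,0,0],[0,0,0],[0,0,0],[0,0,0],[0,0,0],[0,0,0]], roll=[1,1,1,1,1,1,1,1,1,1], jaw=[1,1,1,1,1,1,1,1,1,1])

```text
t: 3.1
eef_pos: [0.5127, 0.2101, 0.4045]
orientation: [-3.141, 0.0, 0.95]
contact_force: [-1.0, 0.2, -1.2]
width: 0.0929
finger_force: 0.0
```

arm_command(translation=[[0,0,0],[0,0,0],[0,0,0],[0,0,0],[0,0,0],[0,0,0]], roll=[1,1,1,1,0,0], jaw=[1,1,1,1,1,1])

```text
t: 3.7
eef_pos: [0.5127, 0.2103, 0.4045]
orientation: [3.141, 0.001, 0.402]
contact_force: [0.4, -0.7, 0.2]
width: 0.093
finger_force: 0.0
```

```bash
python3 - <<'E'
from h import *
o=arm.get_obs();p,d,c=snap('wrist','w1'); print(o['joint_positions'].round(2))
P=cloud(d,c); a=.402; ux=np.array([np.cos(a),np.sin(a)]); uy=np.array([-ux[1],ux[0]])
q=P[...,:2]-[.514,.212]; h=P[...,2]; X=q@ux*1000; Y=q@uy*1000
for nm,lo,hi,r in(('handles',.09,.14,60),('head',.066,.085,70),('lips',.0535,.062,70),('ring',.011,.018,90),('plate',.004,.0105,90)):
    m=(d>0)&(h>lo)&(h<hi)&(abs(X)<r)&(abs(Y)<r)
    if m.sum()<5: print(nm,m.sum());continue
    w=P[m]; b=cv2.minAreaRect((w[:,:2]*1000).astype(np.float32))
    print(nm,m.sum(),'z',np.percentile(w[:,2],[5,50,95]).round(4),'X',np.percentile(X[m],[1,50,99]).round(1),'Y',np.percentile(Y[m],[1,50,99]).round(1),'rect',np.round(b[0],1),np.round(b[1],1),round(b[2],1))
E
```

```text
[-1.    0.48  0.75  2.02 -0.45  0.8  -1.16]
handles 783 z [0.0939 0.1202 0.1228] X [-8.6  1.1  6.8] Y [-33.   18.7  30.6] rect [513.6 210.5] [15.8 64.4] 22.6
head 724 z [0.0661 0.0729 0.0805] X [-12.1   1.3  10.2] Y [-43.1  -6.6  40.3] rect [513.1 210. ] [23.4 84.2] 22.8
lips 800 z [0.0545 0.0573 0.0615] X [-20.9   5.7  18.6] Y [-51.3   0.2  48.3] rect [513.3 210.1] [ 40.1 100.3] 22.7
ring 899 z [0.0113 0.0124 0.0143] X [-7.2 32.7 61.2] Y [-42.7  -0.8  36.5] rect [527.7 214.5] [83.1 82.9] 72.3
plate 6659 z [0.0059 0.0073 0.0086] X [-51.6  34.4  72.5] Y [-56.4  -1.8  53.1] rect [524.4 214.7] [125.6 112.3] 23.0
```

View pics/w1.png

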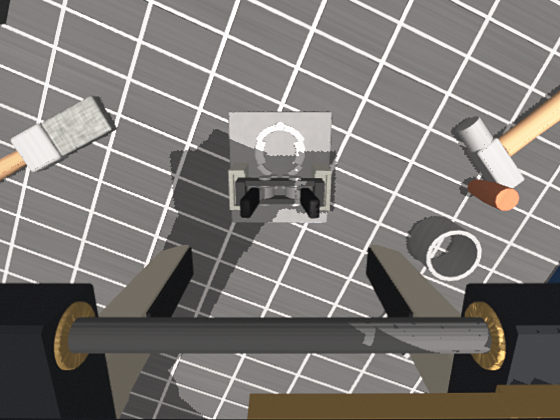

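The wrist view shows the pliers upright in the rails at about (280,195), with the ring above them at (280,148). The measured pose is (0.5133, 0.2102), yaw 22.8°. The head is 23×84 mm and the plate 126×112 mm, as given, and the tool is already aligned. I'll go down and grip.

arm_command(translation=[[0,0,0.8],[0,0,0.8],[0,0,0.8],[0,0,0.7],[0,0,0.5],[0,0,0.4],[0,0,0.3],[0,0,0.28],[0,0,0],[0,0,0]], roll=[0.02,0,0,0,0,0,0,0,0,0], jaw=[1,1,1,1,1,1,1,1,1,1], grip_force=40)

```text
t: 4.75
eef_pos: [0.513, 0.21, 0.2675]
orientation: [-3.142, -0.0, 0.395]
contact_force: [0.2, 0.4, 0.4]
width: 0.093
finger_force: 0.0
```

arm_command(translation=[[0,0,0],[0,0,0],[0,0,0],[0,0,0],[0,0,0],[0,0,0],[0,0,0],[0,0,0]], roll=[0,0,0,0,0,0,0,0], jaw=[0.7,0.6,0.5,0.4,0.3,0.3,0.3,0.3], grip_force=40)

```text
t: 5.55
eef_pos: [0.5151, 0.2086, 0.27]
orientation: [3.139, -0.007, 0.393]
contact_force: [1.7, -5.6, 26.8]
width: 0.0428
finger_force: 41.3
```

arm_command(translation=[[0,0,-0.1],[0,0,-0.15],[0,0,-0.2],[0,0,-0.25],[0,0,0]], roll=[0,0,0,0,0], jaw=[0.3,0.3,0.3,0.3,0.3])

```text
t: 6.05
eef_pos: [0.513, 0.2102, 0.2892]
orientation: [-3.142, -0.001, 0.395]
contact_force: [-0.2, -0.5, -2.4]
width: 0.0425
finger_force: 39.6
```

arm_command(translation=[[0,0,-0.3],[0,0,-0.5],[0,0,-0.6],[0,0,-0.7],[0,0,-0.7],[0,0,-0.7],[0,0,-0.6],[0,0,-0.5],[0,0,-0.2],[0,0,0]], roll=[0,0,0,0,0,0,0,0,0,0], jaw=[0.3,0.3,0.3,0.3,0.3,0.3,0.3,0.3,0.3,0.3])

```text
t: 7.05
eef_pos: [0.5128, 0.2101, 0.433]
orientation: [-3.141, -0.001, 0.395]
contact_force: [0.5, 0.6, -1.8]
width: 0.0431
finger_force: 39.6
```

```bash
python3 - <<'E'
from h import *
o=arm.get_obs();p,d,c=snap('wrist','w2'); print(o['eef_pos'].round(4),o['orientation'].round(4))
P=cloud(d,c); a=o['orientation'][2]; ux=np.array([np.cos(a),np.sin(a)]); uy=np.array([-ux[1],ux[0]])
q=P[...,:2]-o['eef_pos'][:2]; h=P[...,2]-o['eef_pos'][2]; X=q@ux*1000; Y=q@uy*1000
print(P[210,280],)
for lo in np.arange(-.30,-.12,.01):
    m=(d>0)&(h>lo)&(h<lo+.01)&(abs(X)<90)&(abs(Y)<60)
    if m.sum()>5: print(lo.round(3),m.sum(),'X',np.percentile(X[m],[1,50,99]).round(1),'Y',np.percentile(Y[m],[1,50,99]).round(1),np.median(h[m]))
E
```

```text
[0.5128 0.2101 0.433 ] [-3.1412e+00 -1.1000e-03  3.9500e-01]
[0.47328792 0.19289751 0.00680989]
-0.27 1744 X [ 5.5 41.2 59.3] Y [-30.    1.2  31.4] -0.26166866103332476
-0.26 610 X [ 1.7  8.3 34.2] Y [-29.3 -12.7  30.4] -0.25897142562268705
-0.25 29 X [2.4 3.3 6. ] Y [-23.7 -16.5  22.9] -0.24923317700406208
-0.23 43 X [-6.3 10.7 10.9] Y [-40.6 -22.6   5.1] -0.22048530909708258
-0.22 830 X [-7.5 10.8 13.7] Y [-40.8  -0.2  41.2] -0.2141654341867572
-0.21 2832 X [-12.1   7.   13.6] Y [-39.2   0.4  39.2] -0.2046647273605972
-0.2 730 X [-3.5  6.4 11.6] Y [-41.7 -12.7  42. ] -0.19652557858103858
-0.19 418 X [ 6.4  8.1 10. ] Y [-30.2  13.3  30.6] -0.18355872829193792
-0.18 917 X [-6.1  8.4 10.1] Y [-34.5 -12.2  34.8] -0.1744844893526859
-0.17 1107 X [-6.5  8.6 10.2] Y [-35.2 -10.4  35.5] -0.1648582192566418
-0.16 1411 X [-6.3  8.8 10.1] Y [-36.   -9.1  36.2] -0.15482636774319053
-0.15 2675 X [-6.5  6.1 10.1] Y [-35.3  -8.1  35.5] -0.14616093014698894
-0.14 1080 X [-0.1  9.3 10.3] Y [-33.5 -21.   33.8] -0.13510026544460166
-0.13 784 X [-8.6  9.4 10.3] Y [-30.7   0.2  31.1] -0.12626088004658687
```

View pics/w2.png

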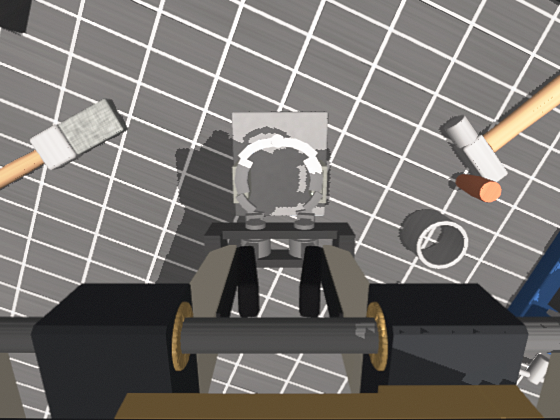

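The wrist view shows the ring spread on the pliers' tips at about (280,180), level and clear of the stand, with its lugs at (255,218) and (305,218). Next I'll measure its opening in the tool frame.

```bash
python3 - <<'E'
from h import *
z=np.load('pics/w2.npz'); d=z['d']; P=cloud(d,z)
e=np.array([.5128,.2101,.433]); a=.395; ux=np.array([np.cos(a),np.sin(a)]); uy=np.array([-ux[1],ux[0]])
h=(P[...,2]-e[2])*1000; X=(P[...,:2]-e[:2])@ux*1000; Y=(P[...,:2]-e[:2])@uy*1000
m=(d>0)&(h>-268)&(h<-252)&(X>0)&(X<70)&(abs(Y)<45)
A=np.c_[X[m],Y[m],np.ones(m.sum())]; k=np.ones(len(A),bool)
for _ in range(6):
    s=np.linalg.lstsq(A[k],h[m][k],rcond=None)[0]; r=h[m]-A@s; k=abs(r)<1.2
print('plane',s,k.sum(),'z at X32',s@[32,0,1])
# raster at 0.25mm top-down
pts=np.c_[X[m],Y[m]]
g=np.zeros((320,400),np.uint8)
for x,y in pts: cv2.circle(g,(int((x+10)*4),int((y+40)*4)),4,255,-1)
cv2.imwrite('pics/ringtop.png',cv2.resize(g,None,fx=1.5,fy=1.5))
for y0 in(-20,-10,0,10,20):
    s_=np.sort(pts[abs(pts[:,1]-y0)<1][:,0]); print('Y',y0,'X',s_[[0,-1]].round(1),'gaps',[(s_[i].round(1),s_[i+1].round(1)) for i in np.where(np.diff(s_)>4)[0]])
for x0 in(10,15,20,25,30,35,40,45):
    s_=np.sort(pts[abs(pts[:,0]-x0)<1][:,1]); print('X',x0,'Y',s_[[0,-1]].round(1),'gaps',[(s_[i].round(1),s_[i+1].round(1)) for i in np.where(np.diff(s_)>4)[0]])
E
```

```text
plane [-6.56270161e-02 -6.25401976e-04 -2.58867289e+02] 1885 z at X32 -260.96735385910154
Y -20 X [ 3.8 54.3] gaps [(np.float64(13.1), np.float64(22.2)), (np.float64(22.2), np.float64(36.7))]
Y -10 X [52.4 57.9] gaps []
Y 0 X [53.  60.6] gaps []
Y 10 X [52.3 57.8] gaps []
Y 20 X [ 5.  54.4] gaps [(np.float64(11.2), np.float64(38.5)), (np.float64(42.2), np.float64(46.7))]
X 10 Y [-26.8  28.1] gaps [(np.float64(-17.2), np.float64(18.2))]
X 15 Y [-29.4  31.8] gaps [(np.float64(-21.8), np.float64(23.8))]
X 20 Y [-29.4  31.1] gaps [(np.float64(-25.2), np.float64(22.2))]
X 25 Y [-30.   31.7] gaps [(np.float64(-21.2), np.float64(22.8))]
X 30 Y [-30.6  32.1] gaps [(np.float64(-22.0), np.float64(23.4))]
X 35 Y [-29.7  31.2] gaps [(np.float64(-21.2), np.float64(22.1))]
X 40 Y [-28.9  30.3] gaps [(np.float64(-18.4), np.float64(19.7))]
X 45 Y [-25.9  28.1] gaps [(np.float64(-19.4), np.float64(22.4))]
```

View pics/ringtop.png

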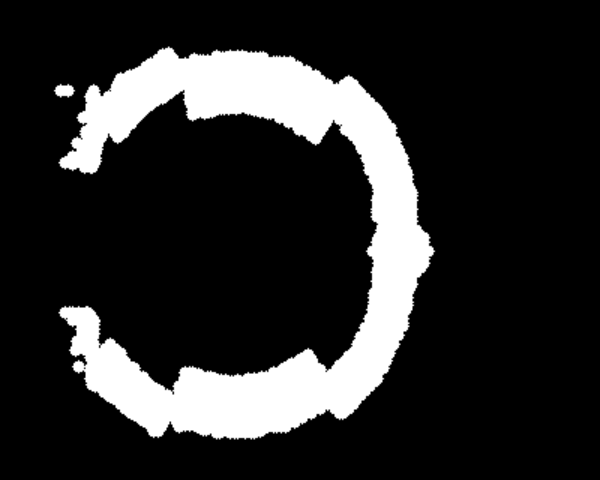

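The top-down map shows the spread opening: side edges at Y about -21 and +22.5, back edge at X about 52, and the ring sloping slightly down towards +X. I'll find the largest inscribed circle and check whether the slope is real.

```bash
python3 - <<'E'
from h import *
e=np.array([.5128,.2101,.433]); a=.395; ux=np.array([np.cos(a),np.sin(a)]); uy=np.array([-ux[1],ux[0]])
def tf(f,e):
    z=np.load(f'pics/{f}.npz'); d=z['d']; P=cloud(d,z)
    return d,(P[...,2]-e[2])*1000,(P[...,:2]-e[:2])@ux*1000,(P[...,:2]-e[:2])@uy*1000
def fit(m,X,Y,h):
    A=np.c_[X[m],Y[m],np.ones(m.sum())];k=np.ones(len(A),bool)
    for _ in range(8): s=np.linalg.lstsq(A[k],h[m][k],rcond=None)[0];k=abs(h[m]-A@s)<1.5
    return s.round(4),k.sum()
d,h,X,Y=tf('w2',e)
print('bench',fit((d>0)&(h<-427)&(X>-100)&(X<300)&(abs(Y)<250),X,Y,h))
print('plate',fit((d>0)&(h<-421)&(h>-428)&(X>-55)&(X<80)&(abs(Y)<55),X,Y,h))
print('head',fit((d>0)&(h<-190)&(h>-210)&(X>-15)&(X<15)&(abs(Y)<42),X,Y,h))
d1,h1,X1,Y1=tf('w1',np.array([.5127,.2103,.4045]))
print('w1 plate',fit((d1>0)&(h1<-394)&(h1>-400)&(X1>-55)&(X1<80)&(abs(Y1)<55),X1,Y1,h1))
print('w1 head',fit((d1>0)&(h1<-325)&(h1>-338)&(X1>-15)&(X1<15)&(abs(Y1)<42),X1,Y1,h1))
m=(d>0)&(h>-268)&(h<-252)&(X>0)&(X<70)&(abs(Y)<45)
pts=np.c_[X[m],Y[m]]
from scipy.spatial import cKDTree
gx,gy=np.meshgrid(np.arange(20,40,.25),np.arange(-8,8,.25)); D=cKDTree(pts).query(np.c_[gx.ravel(),gy.ravel()])[0]
i=D.argmax(); print('max',D[i],gx.ravel()[i],gy.ravel()[i]); 
k=D>D[i]-.3; print(gx.ravel()[k].min(),gx.ravel()[k].max(),gy.ravel()[k].min(),gy.ravel()[k].max())
k=D>20.5; print('D>20.5',gx.ravel()[k].min(),gx.ravel()[k].max(),gy.ravel()[k].min(),gy.ravel()[k].max())
# depth side view of ring
for x0 in range(2,62,6):
    q=m&(abs(X-x0)<3); print(x0,q.sum(),np.round(np.percentile(h[q],[10,50,90]),1))
E
```

```text
bench (array([-7.000000e-04,  1.000000e-04, -4.336208e+02]), np.int64(78720))
plate (array([-7.000000e-04,  6.000000e-04, -4.256813e+02]), np.int64(6490))
head (array([-1.560000e-02, -4.300000e-03, -2.042852e+02]), np.int64(1819))
w1 plate (array([-8.000000e-04, -7.000000e-04, -3.972084e+02]), np.int64(6172))
w1 head (array([-5.600000e-03,  4.000000e-04, -3.311723e+02]), np.int64(376))
max 22.244915582794846 28.5 0.75
27.0 29.0 0.5 1.0
D>20.5 21.75 31.75 -1.0 2.5
2 57 [-259.4 -253.  -252.2]
8 284 [-260.9 -259.  -253.6]
14 195 [-261.7 -259.8 -259. ]
20 153 [-261.6 -260.4 -259.5]
26 223 [-261.3 -260.5 -259.7]
32 220 [-261.9 -261.1 -260.2]
38 233 [-262.3 -261.4 -260.6]
44 198 [-262.9 -261.8 -260.9]
50 264 [-263.2 -262.4 -261.4]
56 397 [-263.3 -262.4 -261.5]
```

arm_command(translation=[[-0.18,0.29,0],[-0.36,0.57,0],[-0.54,0.85,0],[-0.6,0.95,0],[-0.6,0.95,0],[-0.6,0.95,0],[-0.6,0.95,0],[-0.6,0.95,0],[-0.6,0.95,0],[-0.6,0.95,0]], roll=[0,0,0,0,0,0,0,0,0,0], jaw=[0.3,0.3,0.3,0.3,0.3,0.3,0.3,0.3,0.3,0.3])

```text
t: 8.1
eef_pos: [0.4613, -0.0851, 0.432]
orientation: [-3.141, 0.001, 0.393]
contact_force: [-1.0, -0.1, -1.7]
width: 0.043
finger_force: 39.6
```

arm_command(translation=[[-0.6,0.95,0],[-0.6,0.95,0],[-0.6,0.95,0],[-0.54,0.85,0],[-0.3,0.48,0],[-0.15,0.24,0],[0,0,0],[0,0,0],[0,0,0]], roll=[0,0,0,0,0,0,0,0,0], jaw=[0.3,0.3,0.3,0.3,0.3,0.3,0.3,0.3,0.3])

```text
t: 9.0
eef_pos: [0.4369, -0.236, 0.4321]
orientation: [-3.141, 0.0, 0.396]
contact_force: [-0.4, 0.5, -1.8]
width: 0.0423
finger_force: 39.6
```

```bash
cat > m.py <<'E'
from h import *
from scipy.spatial import cKDTree
def look(f):
    o=arm.get_obs();p,d,c=snap('wrist',f); e=o['eef_pos'];a=o['orientation'][2]; ux=np.array([np.cos(a),np.sin(a)]); uy=np.array([-ux[1],ux[0]])
    P=cloud(d,c); h=(P[...,2]-e[2])*1000; X=(P[...,:2]-e[:2])@ux*1000; Y=(P[...,:2]-e[:2])@uy*1000
    print(e.round(4),o['orientation'].round(4),o['contact_force'].round(1),o['width'])
    return o,p,d,P,h,X,Y
def ring(d,h,X,Y):
    m=(d>0)&(h>-268)&(h<-252)&(X>0)&(X<66)&(abs(Y)<36)
    for x0 in (8,20,32,44,56):
        q=m&(abs(X-x0)<3); print(x0,q.sum(),np.round(np.percentile(h[q],[10,50,90]),1))
    gx,gy=np.meshgrid(np.arange(20,40,.25),np.arange(-8,8,.25)); D=cKDTree(np.c_[X[m],Y[m]]).query(np.c_[gx.ravel(),gy.ravel()])[0]
    i=D.argmax(); print('open',D[i],gx.ravel()[i],gy.ravel()[i]); return m
E
python3 - <<'E'
from m import *
o,p,d,P,h,X,Y=look('w3'); ring(d,h,X,Y)
z=P[...,2]
for nm,lo,hi in(('axle',.131,.14),('roller',.11,.12)):
    m=(d>0)&(z>lo)&(z<hi)&(np.hypot(P[...,0]-.525,P[...,1]+.2)<.06)
    pts=np.c_[X[m],Y[m]].astype(np.float32); cc,r=cv2.minEnclosingCircle(pts); b=cv2.minAreaRect(pts); print(nm,m.sum(),np.median(z[m]),'tool',cc,r,b, 'world',P[m].mean(0))
E
```

```text
[ 0.4369 -0.236   0.4321] [-3.1409e+00  1.0000e-04  3.9610e-01] [-0.4  0.5 -1.8] 0.04227226191390764
8 261 [-260.6 -259.1 -253.9]
20 163 [-261.5 -260.3 -259.3]
32 214 [-262.1 -260.9 -260.1]
44 178 [-263.1 -261.9 -261. ]
56 386 [-263.4 -262.4 -261.6]
open 22.188910201749223 28.0 0.75
axle 2039 0.1339997758194869 tool (93.53511810302734, -3.1491787433624268) 19.751873016357422 ((93.36296844482422, -3.100156784057617), (38.79646301269531, 38.743247985839844), 53.99508285522461) world [ 0.52458745 -0.20279224  0.13382002]
roller 6935 0.11423050199996893 tool (93.75059509277344, -3.1737043857574463) 44.11775207519531 ((95.33564758300781, -3.000446319580078), (87.77033996582031, 84.2943115234375), 88.41828155517578) world [ 0.52665007 -0.20201236  0.11423541]
```

View pics/w3.png

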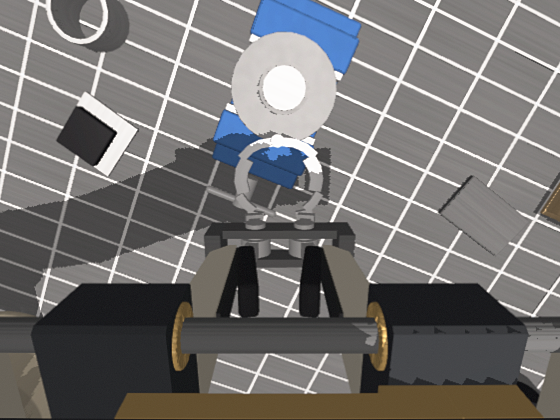

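The wrist view shows the roller and axle at about (284,88) and the spread ring at (279,180), with nothing in the way. I'll move 65 mm forward and 4 mm sideways.

arm_command(translation=[[0.2,0.03,0],[0.4,0.03,0],[0.5,0.04,0],[0.5,0.03,0],[0.37,0,0],[0.2,0,0],[0,0,0],[0,0,0],[0,0,0]], roll=[0,0,0,0,0,0,0,0,0], jaw=[0.3,0.3,0.3,0.3,0.3,0.3,0.3,0.3,0.3])

```text
t: 9.95
eef_pos: [0.4978, -0.2158, 0.4324]
orientation: [-3.141, 0.0, 0.394]
contact_force: [-0.2, -0.3, -1.3]
width: 0.0425
finger_force: 39.6
```

```bash
python3 - <<'E'
from m import *
o,p,d,P,h,X,Y=look('w4'); ring(d,h,X,Y)
z=P[...,2]
m=(d>0)&(z>.131)&(z<.14)&(np.hypot(P[...,0]-.525,P[...,1]+.2)<.06)
pts=np.c_[X[m],Y[m]].astype(np.float32); print(m.sum(),cv2.minEnclosingCircle(pts),cv2.minAreaRect(pts))
cv2.imwrite('pics/w4c.png',cv2.resize(p[90:300,180:380],None,fx=2.8,fy=2.8))
E
```

```text
[ 0.4978 -0.2158  0.4324] [-3.1415e+00  1.0000e-04  3.9390e-01] [-0.2 -0.3 -1.3] 0.04254686673758201
8 262 [-261.  -259.1 -253.8]
20 162 [-261.5 -260.3 -259.4]
32 220 [-262.1 -261.1 -260.3]
44 178 [-263.1 -261.9 -261. ]
56 380 [-263.5 -262.5 -261.6]
open 22.235301923563323 28.0 0.75
1667 ((29.555063247680664, 1.6657887697219849), 19.717905044555664) ((29.552040100097656, 1.9728755950927734), (38.69984436035156, 38.369972229003906), 27.234739303588867)
```

View pics/w4c.png

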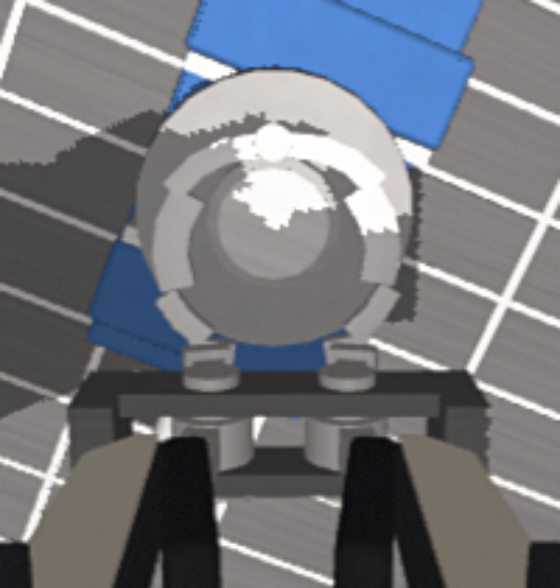

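The crop shows the axle top inside the spread ring, sitting about 1 mm off centre. I'll correct by (+1.2, -1.0) mm in the tool frame and go down slowly.

arm_command(translation=[[0.04,-0.03,0.1],[0,0,0.25],[0,0,0.3],[0,0,0.2],[0,0,0.1],[0,0,0],[0,0,0]], roll=[0,0,0,0,0,0,0], jaw=[0.3,0.3,0.3,0.3,0.3,0.3,0.3])

```text
t: 10.7
eef_pos: [0.4992, -0.2144, 0.4038]
orientation: [3.141, 0.0, 0.395]
contact_force: [-0.5, -0.2, -1.7]
width: 0.0429
finger_force: 39.6
```

```bash
python3 - <<'E'
from m import *
o,p,d,P,h,X,Y=look('w5'); ring(d,h,X,Y)
z=P[...,2]
m=(d>0)&(z>.132)&(z<.14)&(np.hypot(P[...,0]-.525,P[...,1]+.2)<.025)
q=(d>0)&(h>-264)&(h<-254)&(X>5)&(X<66)&(abs(Y)<36); A=np.c_[X[m],Y[m]]
cc,r=cv2.minEnclosingCircle(A.astype(np.float32)); print(m.sum(),np.median(z[m]),cc,r,cv2.minAreaRect(A.astype(np.float32)))
B=np.c_[X[q],Y[q]]-cc; an=np.degrees(np.arctan2(B[:,1],B[:,0])); R=np.hypot(*B.T)
for t in range(-165,180,30):
    k=abs(an-t)<12; print(t,k.sum(),np.percentile(R[k],[0,2]).round(1) if k.sum() else '')
E
```

```text
[ 0.4992 -0.2144  0.4038] [3.1415e+00 1.0000e-04 3.9450e-01] [-0.5 -0.2 -1.7] 0.04292264037027456
8 276 [-260.8 -259.1 -254. ]
20 159 [-261.5 -260.3 -259.3]
32 216 [-262.1 -261.  -260.2]
44 182 [-263.1 -261.8 -260.9]
56 377 [-263.5 -262.5 -261.6]
open 11.332751892021612 24.0 7.75
1909 0.13410522392151938 (31.669668197631836, 2.337770462036133) 23.37869644165039 ((30.217885971069336, 3.7029495239257812), (45.45333480834961, 39.6839714050293), 64.61565399169922)
-165 0 
-135 160 [29.5 29.6]
-105 213 [24.4 24.6]
-75 210 [22.2 22.9]
-45 147 [24.2 24.7]
-15 139 [21.1 21.7]
15 132 [21.2 21.4]
45 140 [22.7 23.2]
75 185 [19.5 19.9]
105 194 [21.  21.6]
135 167 [27.3 27.4]
165 7 [28.2 28.3]
```

```bash
python3 - <<'E'
from m import *
z_=np.load('pics/w5.npz'); d=z_['d'];P=cloud(d,z_); e=np.array([.4992,-.2144,.4038]);a=.3945
ux=np.array([np.cos(a),np.sin(a)]); uy=np.array([-ux[1],ux[0]]); h=(P[...,2]-e[2])*1000; X=(P[...,:2]-e[:2])@ux*1000; Y=(P[...,:2]-e[:2])@uy*1000; z=P[...,2]
m=((d>0)&(z>.1325)&(z<.1355)&(np.hypot(X-29,Y-1)<26)).astype(np.uint8); m=cv2.morphologyEx(m,cv2.MORPH_OPEN,np.ones((5,5)))>0
A=np.c_[X[m],Y[m]]; cc,r=cv2.minEnclosingCircle(A.astype(np.float32)); print(m.sum(),cc,r,cv2.minAreaRect(A.astype(np.float32)))
q=(d>0)&(h>-264)&(h<-258)&(X>5)&(X<66)&(abs(Y)<36)
for cc in (cc,(28.2,.8)):
  B=np.c_[X[q],Y[q]]-cc; an=np.degrees(np.arctan2(B[:,1],B[:,0])); R=np.hypot(*B.T)
  print([(t,np.percentile(R[abs(an-t)<12],1).round(1)) for t in range(-135,150,30)])
E
```

```text
1477 (27.746408462524414, 0.7901380062103271) 17.96471405029297 ((29.024444580078125, 0.9178371429443359), (34.68135070800781, 32.88276672363281), 85.198974609375)
[(-135, np.float64(25.7)), (-105, np.float64(22.3)), (-75, np.float64(22.9)), (-45, np.float64(23.2)), (-15, np.float64(25.6)), (15, np.float64(25.3)), (45, np.float64(23.4)), (75, np.float64(22.7)), (105, np.float64(22.3)), (135, np.float64(25.6))]
[(-135, np.float64(26.0)), (-105, np.float64(22.4)), (-75, np.float64(22.8)), (-45, np.float64(23.0)), (-15, np.float64(25.2)), (15, np.float64(24.8)), (45, np.float64(23.4)), (75, np.float64(22.6)), (105, np.float64(22.4)), (135, np.float64(25.9))]
```

The axle is centred in the ring opening to within about 1 mm. I'll lower to just above the roller.

arm_command(translation=[[0,0,0.1],[0,0,0.1],[0,0,0.1],[0,0,0.1],[0,0,0.1],[0,0,0.1],[0,0,0.05],[0,0,0]], roll=[0,0,0,0,0,0,0,0], jaw=[0.3,0.3,0.3,0.3,0.3,0.3,0.3,0.3])

```text
t: 11.55
eef_pos: [0.4991, -0.2142, 0.3841]
orientation: [-3.141, 0.0, 0.395]
contact_force: [0.1, -0.2, -2.5]
width: 0.0431
finger_force: 39.6
```

arm_command(translation=[[0,0,0.03],[0,0,0.03],[0,0,0.03],[0,0,0]], roll=[0,0,0,0], jaw=[0.3,0.3,0.3,0.3])

```text
t: 11.95
eef_pos: [0.4992, -0.2142, 0.3816]
orientation: [3.142, -0.0, 0.395]
contact_force: [-0.8, -0.3, -3.1]
width: 0.0428
finger_force: 39.6
```

arm_command(translation=[[0,0,0.03],[0,0,0.03],[0,0,0.03],[0,0,0]], roll=[0,0,0,0], jaw=[0.3,0.3,0.3,0.3])

```text
t: 12.35
eef_pos: [0.4992, -0.2142, 0.3788]
orientation: [-3.142, 0.0, 0.395]
contact_force: [-0.4, 0.0, -2.4]
width: 0.0426
finger_force: 39.6
```

arm_command(translation=[[0,0,0.03],[0,0,0.02],[0,0,0]], roll=[0,0,0], jaw=[0.3,0.3,0.3])

```text
t: 12.65
eef_pos: [0.4993, -0.2143, 0.3776]
orientation: [3.141, -0.0, 0.395]
contact_force: [-0.6, 0.5, 1.4]
width: 0.0428
finger_force: 39.8
```

arm_command(translation=[[0,0,0.03],[0,0,0.03],[0,0,0]], roll=[0,0,0], jaw=[0.3,0.3,0.3])

```text
t: 12.95
eef_pos: [0.4993, -0.2143, 0.3757]
orientation: [3.141, -0.0, 0.395]
contact_force: [-0.3, 0.6, 5.2]
width: 0.0426
finger_force: 39.9
```

arm_command(translation=[[0,0,0.03],[0,0,0.01],[0,0,0]], roll=[0,0,0], jaw=[0.3,0.3,0.3])

```text
t: 13.25
eef_pos: [0.4993, -0.2143, 0.3746]
orientation: [3.141, -0.0, 0.395]
contact_force: [-0.3, 0.8, 6.1]
width: 0.0426
finger_force: 40.0
```

```bash
python3 - <<'E'
from m import *
o,p,d,P,h,X,Y=look('w6'); ring(d,h,X,Y)
z=P[...,2];rr=np.hypot(X-28.5,Y-.85)
print('axle top',np.median(z[(d>0)&(z>.131)&(rr<12)]))
m=(d>0)&(rr>36)&(rr<43)&(z>.1)&(z<.122)&(X>20)
A=np.c_[X[m],Y[m],np.ones(m.sum())]; print('roller',m.sum(),np.median(z[m]),np.linalg.lstsq(A,z[m]*1000,rcond=None)[0])
m=(d>0)&(rr>22)&(rr<28)&(z>.1)&(z<.125)&(X>5)
A=np.c_[X[m],Y[m],np.ones(m.sum())]; print('ringtop',m.sum(),np.median(z[m]),np.linalg.lstsq(A,z[m]*1000,rcond=None)[0])
E
```

```text
[ 0.4993 -0.2143  0.3746] [ 3.1413e+00 -4.0000e-04  3.9470e-01] [-0.3  0.8  6.1] 0.042594257437345025
8 508 [-263.7 -260.2 -255.8]
20 304 [-263.8 -261.4 -258. ]
32 381 [-263.8 -259.2 -257.7]
44 654 [-264.2 -262.9 -257.7]
56 852 [-264.  -260.2 -257.6]
open 21.246886988140183 23.75 1.0
axle top 0.28954414315415933
roller 1984 0.11113933917021329 [-7.10995835e-03  1.00144396e-03  1.11489910e+02]
ringtop 1446 0.11558047064335239 [-5.48714061e-03  4.89548812e-03  1.14593226e+02]
```

arm_command(translation=[[0,0,0.02],[0,0,0],[0,0,0]], roll=[0,0,0], jaw=[0.3,0.3,0.3])

```text
t: 13.6
eef_pos: [0.4993, -0.2143, 0.3741]
orientation: [3.141, -0.001, 0.395]
contact_force: [-1.0, 0.6, 6.7]
width: 0.0424
finger_force: 40.1
```

arm_command(translation=[[0,0,0],[0,0,0],[0,0,0]], roll=[0,0,0], jaw=[0.48,0.49,0.49])

```text
t: 13.9
eef_pos: [0.4994, -0.2145, 0.3741]
orientation: [3.141, -0.001, 0.395]
contact_force: [-0.2, -0.1, 4.7]
width: 0.0465
finger_force: 17.9
```

arm_command(translation=[[0,0,0.03],[0,0,0.02],[0,0,0]], roll=[0,0,0], jaw=[0.49,0.49,0.49])

```text
t: 14.2
eef_pos: [0.4994, -0.2145, 0.3727]
orientation: [3.141, -0.001, 0.395]
contact_force: [0.0, 0.2, 7.0]
width: 0.0466
finger_force: 18.0
```

arm_command(translation=[[0,0,0],[0,0,0],[0,0,0]], roll=[0,0,0], jaw=[0.51,0.52,0.52])

```text
t: 14.5
eef_pos: [0.4994, -0.2144, 0.3727]
orientation: [3.141, -0.001, 0.395]
contact_force: [0.3, -0.0, 7.5]
width: 0.0489
finger_force: 15.9
```

arm_command(translation=[[0,0,0],[0,0,0],[0,0,0]], roll=[0,0,0], jaw=[0.53,0.545,0.545])

```text
t: 14.8
eef_pos: [0.4994, -0.2145, 0.3727]
orientation: [3.141, -0.001, 0.395]
contact_force: [-0.5, 0.1, 6.0]
width: 0.0509
finger_force: 6.7
```

arm_command(translation=[[0,0,0],[0,0,0]], roll=[0,0], jaw=[0.56,0.56])

```text
t: 15.0
eef_pos: [0.4994, -0.2145, 0.3726]
orientation: [3.141, -0.001, 0.395]
contact_force: [-1.4, 0.9, 6.1]
width: 0.0521
finger_force: 6.2
```

arm_command(translation=[[0,0,0],[0,0,0],[0,0,0],[0,0,0]], roll=[0,0,0,0], jaw=[0.575,0.59,0.6,0.6])

```text
t: 15.4
eef_pos: [0.4992, -0.2143, 0.3723]
orientation: [3.141, -0.0, 0.395]
contact_force: [1.0, 0.7, 3.7]
width: 0.0551
finger_force: 5.4
```

```bash
python3 - <<'E'
from m import *
o,p,d,P,h,X,Y=look('w7')
z=P[...,2];rr=np.hypot(X-28.5,Y-.85)
m=(d>0)&(rr>36)&(rr<43)&(z>.1)&(z<.122)&(X>20)
A=np.c_[X[m],Y[m],np.ones(m.sum())]; print('roller',m.sum(),np.median(z[m]),np.linalg.lstsq(A,z[m]*1000,rcond=None)[0])
m=(d>0)&(rr>19)&(rr<30)&(z>.1)&(z<.125)&(X>5)
for t in range(-135,150,30):
    an=np.degrees(np.arctan2(Y-.85,X-28.5)); k=m&(abs(an-t)<12); k2=k&(z>.1135); print(t,k.sum(),k2.sum(),(rr[k2].min().round(1),np.percentile(rr[k2],98).round(1),np.median(z[k2]).round(4)) if k2.sum() else '')
cv2.imwrite('pics/w7c.png',cv2.resize(p[90:300,180:380],None,fx=2.8,fy=2.8))
E
```

```text
[ 0.4992 -0.2143  0.3723] [ 3.1412e+00 -1.0000e-04  3.9480e-01] [1.  0.7 3.7] 0.055085050457098515
roller 2019 0.11131002191703737 [-3.86210032e-03 -1.50356629e-04  1.11474230e+02]
-135 116 110 (np.float64(23.2), np.float64(29.2), np.float64(0.1166))
-105 153 115 (np.float64(21.2), np.float64(28.5), np.float64(0.1163))
-75 207 177 (np.float64(19.4), np.float64(28.5), np.float64(0.1165))
-45 242 146 (np.float64(19.1), np.float64(29.8), np.float64(0.1163))
-15 229 97 (np.float64(19.0), np.float64(29.9), np.float64(0.1163))
15 226 96 (np.float64(19.0), np.float64(30.0), np.float64(0.1166))
45 243 121 (np.float64(19.1), np.float64(29.9), np.float64(0.1163))
75 205 186 (np.float64(19.2), np.float64(29.1), np.float64(0.1164))
105 146 113 (np.float64(21.3), np.float64(27.8), np.float64(0.1162))
135 107 107 (np.float64(23.3), np.float64(28.8), np.float64(0.1164))
```

View pics/w7c.png

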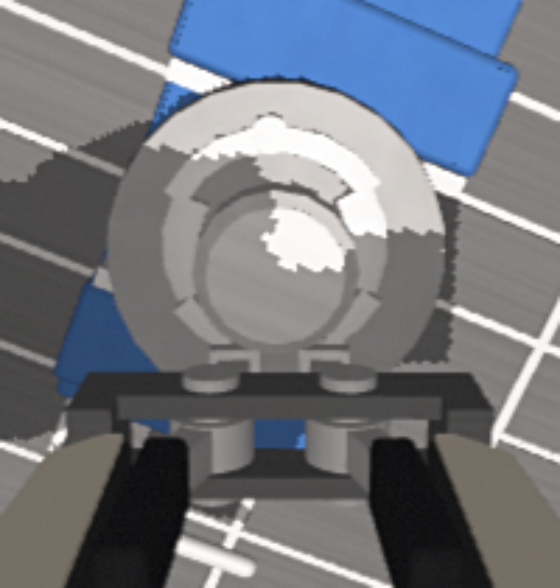

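The crop shows the ring resting on the roller, with a gap at the back between ring and axle. It is gripping the axle's full diameter about 1 mm too high, since the roller is only 3 mm down. I'll squeeze again, press further and release.

arm_command(translation=[[0,0,0],[0,0,0],[0,0,0],[0,0,0]], roll=[0,0,0,0], jaw=[0.56,0.53,0.51,0.5])

```text
t: 15.85
eef_pos: [0.4993, -0.2146, 0.3727]
orientation: [3.141, -0.001, 0.395]
contact_force: [-0.7, -0.0, 6.1]
width: 0.0476
finger_force: 22.5
```

arm_command(translation=[[0,0,0.01],[0,0,0],[0,0,0]], roll=[0,0,0], jaw=[0.5,0.5,0.5])

```text
t: 16.15
eef_pos: [0.4993, -0.2145, 0.3724]
orientation: [3.141, -0.001, 0.395]
contact_force: [1.0, 0.1, 7.6]
width: 0.0471
finger_force: 22.5
```

arm_command(translation=[[0,0,0.02],[0,0,0],[0,0,0]], roll=[0,0,0], jaw=[0.5,0.5,0.5])

```text
t: 16.45
eef_pos: [0.4994, -0.2145, 0.3719]
orientation: [3.141, -0.001, 0.395]
contact_force: [-0.7, -0.2, 8.2]
width: 0.0474
finger_force: 22.5
```

```bash
cat >> m.py <<'E'
def seat(f):
    o,p,d,P,h,X,Y=look(f); z=P[...,2];rr=np.hypot(X-28.5,Y-.85); an=np.degrees(np.arctan2(Y-.85,X-28.5))
    for nm,lo,hi,zl,zh in(('roller',36,43,.1,.122),('ring',22,27,.112,.125)):
        m=(d>0)&(rr>lo)&(rr<hi)&(z>zl)&(z<zh)&(X>8); A=np.c_[X[m]-28.5,Y[m],np.ones(m.sum())]; print(nm,np.median(z[m]).round(5),np.linalg.lstsq(A,z[m]*1000,rcond=None)[0].round(3))
    for t in(-165,-135,-90,-45,-15,15,45,90,135,165):
        m=(d>0)&(abs(an-t)<8)&(z>.1135)&(z<.125)&(rr>16)&(rr<36); r=rr[m]; print((t,np.percentile(r,[0,3,97]).round(1).tolist()) if m.sum()>3 else '',end=' ')
E
python3 -c "
from m import *
seat('w8')"
```

```text
[ 0.4994 -0.2145  0.3719] [ 3.1408e+00 -8.0000e-04  3.9470e-01] [-0.7 -0.2  8.2] 0.04738849154128178
roller 0.10955 [-6.00000e-03  1.00000e-03  1.09576e+02]
ring 0.11456 [ 4.00000e-03 -0.00000e+00  1.14524e+02]
(-165, [26.0, 26.3, 30.3]) (-135, [24.2, 24.5, 32.6]) (-90, [20.6, 21.3, 29.8]) (-45, [18.7, 19.0, 32.4]) (-15, [18.5, 18.6, 31.9]) (15, [18.6, 18.8, 32.0]) (45, [19.0, 19.2, 32.8]) (90, [21.3, 21.4, 29.9]) (135, [24.5, 24.8, 31.1]) (165, [24.7, 24.8, 29.5])
```

arm_command(translation=[[0,0,0],[0,0,0.01],[0,0,0.01],[0,0,0]], roll=[0,0,0,0], jaw=[0.52,0.535,0.55,0.55])

```text
t: 16.9
eef_pos: [0.4994, -0.2145, 0.3713]
orientation: [3.141, -0.001, 0.395]
contact_force: [-0.4, 1.3, 8.8]
width: 0.0512
finger_force: 6.4
```

```bash
python3 -c "
from m import *
seat('w9')"
```

```text
[ 0.4994 -0.2145  0.3713] [ 3.1409e+00 -8.0000e-04  3.9470e-01] [-0.4  1.3  8.8] 0.05120436323918819
roller 0.10965 [-5.00000e-03  1.00000e-03  1.09669e+02]
ring 0.11473 [2.00000e-03 2.00000e-03 1.14699e+02]
(-165, [24.6, 24.6, 29.7]) (-135, [23.7, 24.3, 31.1]) (-90, [19.9, 20.6, 28.3]) (-45, [18.8, 19.0, 32.0]) (-15, [18.5, 18.6, 32.2]) (15, [18.5, 18.7, 32.4]) (45, [18.9, 19.1, 32.5]) (90, [20.6, 21.3, 29.1]) (135, [24.0, 24.4, 29.4]) (165, [24.1, 24.6, 29.7])
```

arm_command(translation=[[0,0,0],[0,0,0],[0,0,0],[0,0,0],[0,0,0]], roll=[0,0,0,0,0], jaw=[0.565,0.58,0.59,0.6,0.6])

```text
t: 17.45
eef_pos: [0.4993, -0.2143, 0.3712]
orientation: [3.141, -0.001, 0.395]
contact_force: [0.4, -0.2, 7.3]
width: 0.0561
finger_force: 5.9
```

```bash
python3 -c "
from m import *
seat('w10')"
```

```text
[ 0.4993 -0.2143  0.3712] [ 3.1412e+00 -6.0000e-04  3.9470e-01] [ 0.4 -0.2  7.3] 0.056089074914579616
roller 0.11029 [-5.00000e-03 -0.00000e+00  1.10318e+02]
ring 0.11526 [0.00000e+00 2.00000e-03 1.15268e+02]
(-165, [23.8, 23.9, 29.5]) (-135, [23.4, 23.9, 29.2]) (-90, [20.4, 20.5, 27.5]) (-45, [18.7, 19.0, 31.8]) (-15, [18.3, 18.6, 32.2]) (15, [18.5, 18.6, 32.9]) (45, [18.8, 19.2, 32.2]) (90, [20.6, 20.7, 28.5]) (135, [23.8, 24.1, 28.7]) (165, [24.1, 24.2, 29.0])
```

arm_command(translation=[[0,0,0],[0,0,0],[0,0,0]], roll=[0,0,0], jaw=[0.61,0.615,0.615])

```text
t: 17.8
eef_pos: [0.4994, -0.2144, 0.3712]
orientation: [3.141, -0.001, 0.395]
contact_force: [0.2, -0.6, 6.5]
width: 0.0576
finger_force: 5.7
```

arm_command(translation=[[0,0,-0.03],[0,0,-0.03],[0,0,-0.03],[0,0,0]], roll=[0,0,0,0], jaw=[0.615,0.615,0.615,0.615])

```text
t: 18.2
eef_pos: [0.499, -0.214, 0.3731]
orientation: [-3.141, 0.001, 0.395]
contact_force: [1.0, -0.3, -5.0]
width: 0.0571
finger_force: 4.9
```

```bash
python3 -c "
from m import *
seat('w11')"
```

```text
[ 0.499  -0.214   0.3731] [-3.141e+00  8.000e-04  3.949e-01] [ 1.  -0.3 -5. ] 0.057060216723297134
roller 0.11144 [-2.00000e-03 -0.00000e+00  1.11461e+02]
ring 0.11633 [-4.30000e-02 -2.00000e-03  1.16143e+02]
(-165, [23.3, 23.5, 28.3]) (-135, [23.6, 23.9, 28.9]) (-90, [20.8, 21.4, 27.9]) (-45, [19.2, 19.5, 32.0]) (-15, [18.8, 18.9, 32.6]) (15, [18.6, 18.7, 32.5]) (45, [18.8, 18.9, 31.9]) (90, [20.2, 20.3, 27.4]) (135, [22.7, 23.2, 28.0]) (165, [22.7, 23.1, 27.7])
```

The ring held against a 3 N pull on top of the roller's push, so it is in the groove. The pins still clamp in the lugs, though. I'll go back down, ease further so it closes fully, and then lift.

arm_command(translation=[[0,0,0.03],[0,0,0.03],[0,0,0],[0,0,0]], roll=[0,0,0,0], jaw=[0.615,0.615,0.625,0.635])

```text
t: 18.65
eef_pos: [0.4992, -0.2143, 0.372]
orientation: [3.142, -0.0, 0.395]
contact_force: [0.2, 1.3, 3.5]
width: 0.0592
finger_force: 3.8
```

arm_command(translation=[[0,0,0],[0,0,0],[0,0,0]], roll=[0,0,0], jaw=[0.635,0.635,0.63])

```text
t: 18.95
eef_pos: [0.4992, -0.2143, 0.3719]
orientation: [3.141, -0.0, 0.395]
contact_force: [-0.5, 0.2, 5.0]
width: 0.0588
finger_force: 5.3
```

arm_command(translation=[[0,0,-0.03],[0,0,-0.03],[0,0,-0.03],[0,0,0]], roll=[0,0,0,0], jaw=[0.63,0.63,0.63,0.63])

```text
t: 19.35
eef_pos: [0.4991, -0.2142, 0.3743]
orientation: [-3.142, 0.0, 0.395]
contact_force: [0.6, 0.3, -2.2]
width: 0.0591
finger_force: 4.1
```

```bash
python3 -c "
from m import *
seat('w12')
p=cv2.imread('pics/w12.png');cv2.imwrite('pics/w12c.png',cv2.resize(p[90:300,180:380],None,fx=2.8,fy=2.8))"
```

```text
[ 0.4991 -0.2142  0.3743] [-3.1415e+00  3.0000e-04  3.9480e-01] [ 0.6  0.3 -2.2] 0.05909055655542493
roller 0.11138 [-4.00000e-03 -0.00000e+00  1.11441e+02]
ring 0.11633 [-3.60000e-02 -2.00000e-03  1.16153e+02]
(-165, [23.4, 23.8, 30.4]) (-135, [23.8, 24.0, 29.1]) (-90, [20.4, 21.1, 27.5]) (-45, [19.0, 19.4, 31.9]) (-15, [18.7, 18.8, 32.5]) (15, [18.5, 18.8, 32.8]) (45, [18.9, 19.1, 31.9]) (90, [20.2, 20.8, 27.4]) (135, [23.0, 23.4, 27.9]) (165, [22.9, 23.0, 28.7])
```

View pics/w12c.png

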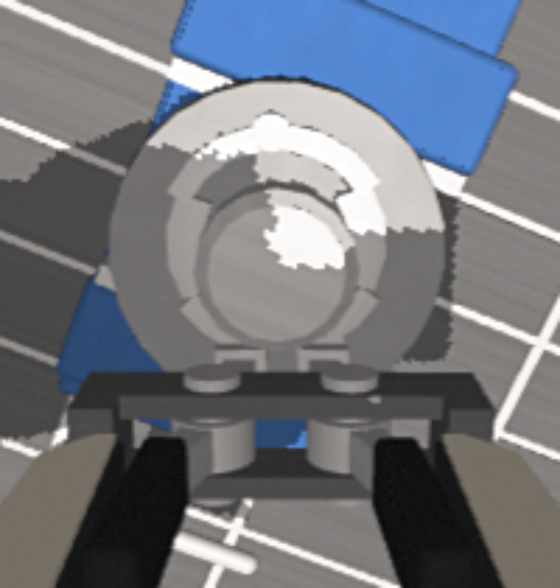

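The crop shows the ring on the roller around the axle, with lugs at about (241,358) and (325,358) and a visible gap at the back. I'll check how far shut it is.

```bash
python3 - <<'E'
from m import *
for f,e in(('w12',[.4991,-.2142,.3743]),('w10',[.4993,-.2143,.3712]),('w7',[.4992,-.2143,.3723])):
    z_=np.load(f'pics/{f}.npz'); d=z_['d'];P=cloud(d,z_); e=np.array(e);a=.3948
    ux=np.array([np.cos(a),np.sin(a)]); uy=np.array([-ux[1],ux[0]]); X=(P[...,:2]-e[:2])@ux*1000; Y=(P[...,:2]-e[:2])@uy*1000; z=P[...,2]
    rm=np.median(z[(d>0)&(np.hypot(X-28.5,Y-.85)>37)&(np.hypot(X-28.5,Y-.85)<42)&(z>.1)&(z<.122)])
    def circ(m):
        A=np.c_[X[m],Y[m]]; s=np.linalg.lstsq(np.c_[2*A,np.ones(len(A))],(A**2).sum(1),rcond=None)[0]; return s[:2].round(2),np.sqrt(s[2]+s[0]**2+s[1]**2).round(2)
    # roller outer rim -> axle axis
    an=np.degrees(np.arctan2(Y-.85,X-28.5)); rr=np.hypot(X-28.5,Y-.85)
    ro=[];ri=[];rn=[]
    for t in range(-120,121,5):
        k=(d>0)&(abs(an-t)<3)
        q=k&(abs(z-rm)<.0018)&(rr>34)&(rr<47)
        if q.sum()>3 and abs(t)<70: i=np.argmax(np.where(q,rr,0)); ro.append((X.flat[i],Y.flat[i]))
        q=k&(z>rm+.003)&(z<rm+.008)&(rr>21.5)&(rr<33)
        if q.sum()>3 and abs(t)>15:
            i=np.argmax(np.where(q,rr,0)); ri.append((X.flat[i],Y.flat[i])); rn.append((t,rr[q].min().round(1)))
        elif q.sum()>3: rn.append((t,rr[q].min().round(1),rr[q].max().round(1)))
    F=lambda A:(lambda A,s:(s[:2].round(2),np.sqrt(s[2]+s[0]**2+s[1]**2).round(2)))(A,np.linalg.lstsq(np.c_[2*A,np.ones(len(A))],(A**2).sum(1),rcond=None)[0])
    ri=np.array(ri); c=28
    print(f,'rollerZ',rm,'axis',F(np.array(ro)),'ring+Y',F(ri[ri[:,1]>0]),'ring-Y',F(ri[ri[:,1]<0]))
    print([r for r in rn if r[0]%15==0])
    # lugs: points at ring height, X<12
    m=(d>0)&(z>rm+.003)&(z<rm+.0075)&(X<6)&(X>-12)&(abs(Y)<30); ys=np.sort(Y[m]); g=np.where(np.diff(ys)>2)[0]; print('lugs n',m.sum(),ys[[0,-1]].round(1),[(ys[i].round(1),ys[i+1].round(1)) for i in g],'Xmin',X[m].min().round(1))
E
```

```text
w12 rollerZ 0.1114165607256965 axis (array([27.86,  0.54]), np.float64(43.59)) ring+Y (array([32.77, -0.46]), np.float64(29.53)) ring-Y (array([31.56,  5.04]), np.float64(32.3))
[(-120, np.float64(23.3)), (-105, np.float64(22.0)), (-90, np.float64(21.8)), (-75, np.float64(21.6)), (-60, np.float64(21.6)), (-45, np.float64(21.7)), (-30, np.float64(26.4)), (-15, np.float64(26.6), np.float64(32.6)), (0, np.float64(26.7), np.float64(32.9)), (15, np.float64(26.6), np.float64(32.5)), (30, np.float64(26.5)), (45, np.float64(26.0)), (60, np.float64(21.7)), (75, np.float64(21.6)), (90, np.float64(21.5)), (105, np.float64(21.7)), (120, np.float64(22.7))]
lugs n 41 [-16.5  15.7] [(np.float64(-9.1), np.float64(-5.5)), (np.float64(-4.7), np.float64(4.0)), (np.float64(4.1), np.float64(9.9))] Xmin -2.6
w10 rollerZ 0.11029791047146083 axis (array([27.48,  0.77]), np.float64(43.71)) ring+Y (array([31.82, -0.54]), np.float64(30.45)) ring-Y (array([31.03,  5.24]), np.float64(32.53))
[(-120, np.float64(23.3)), (-105, np.float64(22.1)), (-90, np.float64(21.8)), (-75, np.float64(21.7)), (-60, np.float64(21
[... 827 characters left out ...]
))
[(-120, np.float64(23.3)), (-105, np.float64(21.8)), (-90, np.float64(21.8)), (-75, np.float64(21.6)), (-60, np.float64(21.8)), (-45, np.float64(21.6)), (-30, np.float64(26.2)), (-15, np.float64(26.3), np.float64(32.4)), (0, np.float64(26.4), np.float64(32.5)), (15, np.float64(26.4), np.float64(32.4)), (30, np.float64(26.4)), (45, np.float64(26.6)), (60, np.float64(21.7)), (75, np.float64(21.7)), (90, np.float64(22.0)), (105, np.float64(21.9)), (120, np.float64(23.0))]
lugs n 31 [-17.1  17.7] [(np.float64(-10.6), np.float64(-5.6)), (np.float64(-5.5), np.float64(5.4)), (np.float64(5.4), np.float64(10.4)), (np.float64(10.4), np.float64(12.5)), (np.float64(15.5), np.float64(17.7))] Xmin -1.7
```

The lug gap has shrunk to about 9 mm, with lug centres at roughly ±10, so the ring is below the 0.12 rad grip angle and in the groove. Only the pins still hold it slightly open. I'll lift the pins out.

arm_command(translation=[[0,0,-0.03],[0,0,-0.03],[0,0,0]], roll=[0,0,0], jaw=[0.63,0.63,0.63])

```text
t: 19.7
eef_pos: [0.4992, -0.2143, 0.3764]
orientation: [3.141, -0.0, 0.395]
contact_force: [0.2, 0.2, -1.9]
width: 0.059
finger_force: 3.3
```

arm_command(translation=[[0,0,-0.04],[0,0,-0.04],[0,0,0]], roll=[0,0,0], jaw=[0.63,0.63,0.63])

```text
t: 20.0
eef_pos: [0.4992, -0.2143, 0.3789]
orientation: [3.141, -0.0, 0.395]
contact_force: [0.4, 0.6, -1.3]
width: 0.0588
finger_force: 3.3
```

```bash
python3 - <<'E'
from m import *
o,p,d,P,h,X,Y=look('w13'); z=P[...,2]; print('head',np.median(h[(d>0)&(abs(Y)<40)&(X>5)&(X<13)&(h>-215)&(h<-190)]))
rr=np.hypot(X-28.5,Y-.85)
print('roller',np.median(z[(d>0)&(rr>37)&(rr<42)&(z>.1)&(z<.122)]),'ring',np.median(z[(d>0)&(rr>23)&(rr<27)&(z>.1135)&(z<.125)]))
m=(d>0)&(z>.1145)&(z<.119)&(X<6)&(X>-12)&(abs(Y)<30); ys=np.sort(Y[m]); g=np.where(np.diff(ys)>2)[0]; print('lugs n',m.sum(),ys[[0,-1]].round(1),[(ys[i].round(1),ys[i+1].round(1)) for i in g])
E
```

```text
[ 0.4992 -0.2143  0.3789] [ 3.1414e+00 -4.0000e-04  3.9480e-01] [ 0.4  0.6 -1.3] 0.05883077864336835
head -202.75834112906838
roller 0.11139959870911276 ring 0.11646162300277602
lugs n 91 [-16.1  15.9] [(np.float64(-4.9), np.float64(4.0)), (np.float64(4.1), np.float64(7.0))]
```

arm_command(translation=[[0,0,-0.04],[0,0,-0.04],[0,0,-0.05],[0,0,0]], roll=[0,0,0,0], jaw=[0.625,0.62,0.62,0.62])

```text
t: 20.45
eef_pos: [0.4992, -0.2143, 0.3828]
orientation: [3.141, -0.0, 0.395]
contact_force: [-0.3, 0.1, -2.7]
width: 0.0577
finger_force: 3.4
```

```bash
cat >> m.py <<'E'
def lugs(f):
    o,p,d,P,h,X,Y=look(f); z=P[...,2]; q=(d>0)&(abs(Y)<40)&(X>-5)&(X<13)&(h>-215)&(h<-180); hs=np.histogram(h[q],bins=np.arange(-215,-180,2)); print('head',dict(zip(hs[1].astype(int).tolist(),hs[0].tolist())))
    X0,Y0=(np.array([.5249,-.2025])-o['eef_pos'][:2])@np.array([[np.cos(.395),-np.sin(.395)],[np.sin(.395),np.cos(.395)]])*1000
    X=X-X0;Y=Y-Y0;rr=np.hypot(X,Y)
    print('roller',np.median(z[(d>0)&(rr>37)&(rr<42)&(z>.1)&(z<.122)]),'ring',np.median(z[(d>0)&(rr>23)&(rr<27)&(z>.1135)&(z<.125)]))
    m=(d>0)&(z>.1145)&(z<.119)&(X<-22)&(X>-45)&(abs(Y)<30); ys=np.sort(Y[m]); g=np.where(np.diff(ys)>2)[0]; print('lugs n',m.sum(),ys[[0,-1]].round(1),[(ys[i].round(1),ys[i+1].round(1)) for i in g],'X',X[m].min().round(1))
    m=(d>0)&(z>.1145)&(z<.119)&(rr>21.5)&(rr<40)&(X>0); print('ring back',X[m&(abs(Y)<3)].min(),X[m&(abs(Y)<3)].max(),'sides',Y[m&(X<6)].min(),Y[m&(X<6)].max())
E
python3 -c "
from m import *
lugs('w14')"
```

```text
[ 0.4992 -0.2143  0.3828] [ 3.1413e+00 -3.0000e-04  3.9470e-01] [-0.3  0.1 -2.7] 0.057678232477698134
head {-215: 113, -213: 106, -211: 116, -209: 179, -207: 314, -205: 597, -203: 1111, -201: 162, -199: 120, -197: 159, -195: 246, -193: 56, -191: 15, -189: 69, -187: 111, -185: 147, -183: 152}
roller 0.1113943126956517 ring 0.1163937330048026
lugs n 125 [-17.3  15.1] [(np.float64(-5.9), np.float64(3.1))] X -33.5
ring back 26.951672874020147 35.456335995468216 sides -27.192028640715172 27.31888078582402
```

arm_command(translation=[[0,0,-0.05],[0,0,-0.1],[0,0,-0.15],[0,0,-0.2],[0,0,-0.2],[0,0,-0.1],[0,0,0]], roll=[0,0,0,0,0,0,0], jaw=[0.615,0.61,0.61,0.61,0.61,0.61,0.61])

```text
t: 21.2
eef_pos: [0.4993, -0.2143, 0.4072]
orientation: [3.141, -0.001, 0.395]
contact_force: [0.5, 0.4, -2.0]
width: 0.0569
finger_force: 3.4
```

```bash
python3 -c "
from m import *
lugs('w15')
p=cv2.imread('pics/w15.png');cv2.imwrite('pics/w15c.png',cv2.resize(p[90:300,180:380],None,fx=2.8,fy=2.8))"
```

```text
[ 0.4993 -0.2143  0.4072] [ 3.1411e+00 -1.0000e-03  3.9490e-01] [ 0.5  0.4 -2. ] 0.056879450399542036
head {-215: 106, -213: 112, -211: 132, -209: 172, -207: 304, -205: 636, -203: 1078, -201: 144, -199: 121, -197: 178, -195: 238, -193: 53, -191: 21, -189: 54, -187: 116, -185: 139, -183: 133}
roller 0.11139994134259448 ring 0.11639009928320129
lugs n 248 [-17.4  15.7] [(np.float64(-5.7), np.float64(2.6))] X -36.3
ring back 27.151113137017667 35.570130662019224 sides -27.41466063517406 27.389592178293462
```

View pics/w15c.png

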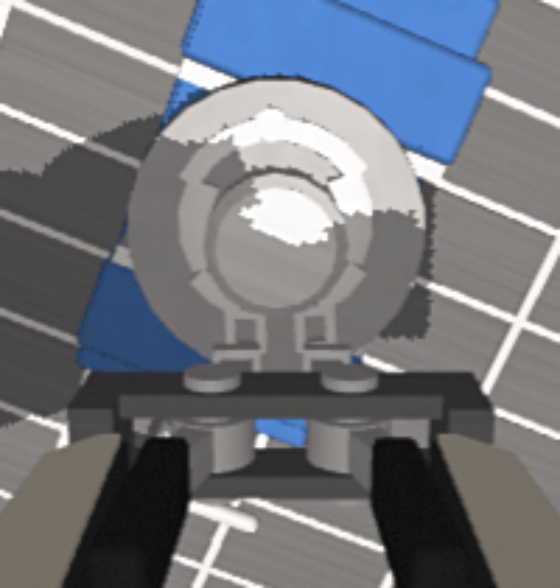

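The crop shows the pins out and the ring on the axle, with the lug holes visible at about (242,328) and (315,328). I'll compute their separation, which should be 18 mm when shut and about 25 mm when gripping the full diameter.

```bash
python3 - <<'E'
from m import *
z=dict(np.load('pics/w15.npz')); f=lambda u,v:(180+u/2.8,90+v/2.8)
for z0 in(.117,.114):
  Q=ray([f(242,328),f(315,328),f(269,118)],z,z0); a=.395; R=np.array([[np.cos(a),-np.sin(a)],[np.sin(a),np.cos(a)]])
  print(((Q[:,:2]-[.5249,-.2025])@R*1000).round(1))
g=cv2.cvtColor(z['p'],cv2.COLOR_BGR2GRAY); print(g[200:216,256:304:1][::2])
# axle top centre
P=cloud(z['d'],z); zz=P[...,2]; m=((zz>.132)&(zz<.137)&(np.hypot(P[...,0]-.525,P[...,1]+.2025)<.03)); A=(P[m][:,:2]-[.5249,-.2025])@R*1000; print('axle',cv2.minEnclosingCircle(A.astype(np.float32)),cv2.minAreaRect(A.astype(np.float32)))
E
```

```text
[[-28.1   9.6]
 [-28.1 -11.9]
 [ 32.5   1.5]]
[[-29.    9.7]
 [-29.  -12.1]
 [ 32.3   1.5]]
[[109 111 117 135 148 152 150 151 151 143 120 119 119 118 117 117 117 117
  117 115 116 115 115 116 116 113 116 113 112 111 111 114 115 121 139 150
  150 149 149 149 149 149 146 133 110 111 113 112]
 [111 111 109 115 135 151 151 149 151 151 151 154 153 151 151 149 142 138
  125 118 117 117 118 117 118 117 115 116 122 143 150 150 149 148 147 148
  145 140 139 141 148 150 147 132 111 112 114 113]
 [111 111 111 114 131 151 151 139 107 110 110 111 111 111 117 137 151 151
  142 112 112 111 113 113 113 111 111 110 116 135 149 150 139 110 110 112
  110 110 110 117 138 149 150 139 110 111 109 113]
 [112 113 111 114 132 151 152 144 118 109 109 109 110 110 111 130 149 151
  140 112 112 112 113 113 114 113 112 111 116 136 149 150 139 112 109 112
  112 111 112 114 132 150 150 140 110 109 110 110]
 [111 113 111 111 124 151 149 143 118 108 109 110 110 110 112 129 150 151
  145 124 111 112 112 112 111 112 112 111 117 134 150 149 141 117 112 112
  113 112 112 114 132 149 150 142 116 109 110 111]
 [112 112 113 112 124 151 150 140 112 107 110 111 111 110 113 130 150 150
  144 125 112 110 111 111 112 112 112 110 114 129 148 151 143 117  98  98
   98  96  90 100 128 150 151 140 117 111 110 112]
 [108 103 104 103 115 133 135 129 108  89  86  86  88  86  86  97 128 150
  145 124 111 110 112 112 111 110 111 109 110 124 150 144 126 101 104 115
  121 132 131 132 132 135 133 128 110 103 104 103]
 [ 96  88  88  88  89  91  90  91  92  94  94  93  93  92  93  90 107 141
  144 117 110 111 112 111 111 112 110 111 110 124 149 145 122  91  89  91
   91  90  91  91  92  91  90  89  89  87  88  88]]
axle ((-0.44524821639060974, -0.24989771842956543), 19.31951141357422) ((-0.31200361251831055, -0.11391830444335938), (37.701454162597656, 37.55613327026367), 33.14256286621094)
```

The lugs sit about 20.5 mm apart and the ring is 4 mm towards +X. So it is in the groove, but it hangs off-centre because the pins pulled back along x as they closed. I'll re-engage the pins straight down, spread slightly, shift -X and let it close centred.

arm_command(translation=[[0,0,0.15],[0,0,0.25],[0,0,0.2],[0,0,0.1],[0,0,0.06],[0,0,0.03],[0,0,0]], roll=[0,0,0,0,0,0,0], jaw=[0.62,0.62,0.62,0.62,0.62,0.62,0.62])

```text
t: 21.95
eef_pos: [0.4992, -0.2143, 0.3828]
orientation: [3.142, 0.0, 0.395]
contact_force: [-0.3, 0.7, -1.7]
width: 0.0579
finger_force: 3.4
```

arm_command(translation=[[0,0,0.03],[0,0,0.03],[0,0,0.03],[0,0,0]], roll=[0,0,0,0], jaw=[0.62,0.62,0.62,0.62])

```text
t: 22.35
eef_pos: [0.4992, -0.2142, 0.3801]
orientation: [-3.142, -0.0, 0.395]
contact_force: [-0.0, -0.0, -1.2]
width: 0.0578
finger_force: 3.4
```

arm_command(translation=[[0,0,0.03],[0,0,0.03],[0,0,0]], roll=[0,0,0], jaw=[0.62,0.62,0.62])

```text
t: 22.65
eef_pos: [0.4992, -0.2142, 0.3782]
orientation: [-3.142, 0.0, 0.395]
contact_force: [-0.1, 0.2, -1.5]
width: 0.0577
finger_force: 3.4
```

arm_command(translation=[[0,0,0.03],[0,0,0.03],[0,0,0]], roll=[0,0,0], jaw=[0.62,0.62,0.62])

```text
t: 22.95
eef_pos: [0.4992, -0.2142, 0.3764]
orientation: [-3.142, 0.0, 0.395]
contact_force: [-0.0, 0.8, -1.4]
width: 0.0575
finger_force: 3.4
```

arm_command(translation=[[0,0,0.03],[0,0,0.02],[0,0,0]], roll=[0,0,0], jaw=[0.62,0.62,0.62])

```text
t: 23.25
eef_pos: [0.4993, -0.2143, 0.3752]
orientation: [3.141, -0.001, 0.395]
contact_force: [-0.2, 0.2, 3.2]
width: 0.0579
finger_force: 4.5
```

```bash
python3 -c "
from m import *
lugs('w16')"
```

```text
[ 0.4993 -0.2143  0.3752] [ 3.1412e+00 -5.0000e-04  3.9470e-01] [-0.2  0.2  3.2] 0.05790827270976136
head {-215: 105, -213: 111, -211: 121, -209: 187, -207: 290, -205: 627, -203: 1085, -201: 149, -199: 125, -197: 157, -195: 246, -193: 60, -191: 21, -189: 65, -187: 105, -185: 156, -183: 142}
roller 0.11136412388433492 ring 0.1164588158217581
lugs n 55 [-17.1  14.5] [(np.float64(-9.6), np.float64(-6.8)), (np.float64(-6.0), np.float64(2.8)), (np.float64(2.9), np.float64(9.5))] X -30.6
ring back 27.047570932360852 35.35856542609358 sides -27.390550037080473 27.606455662346644
```

The shoulders meet the lugs at TCP 0.3752, which fits the pins being in their holes, since pins on top of the lugs would have touched about 4 mm higher. I'll spread again.

arm_command(translation=[[0,0,0],[0,0,0],[0,0,0.02],[0,0,0.02],[0,0,0]], roll=[0,0,0,0,0], jaw=[0.58,0.54,0.51,0.5,0.5])

```text
t: 23.8
eef_pos: [0.4993, -0.214, 0.3742]
orientation: [-3.141, -0.001, 0.395]
contact_force: [-0.8, 1.9, 7.8]
width: 0.0473
finger_force: 21.2
```

```bash
python3 -c "
from m import *
lugs('w17')"
```

```text
[ 0.4993 -0.214   0.3742] [-3.141e+00 -7.000e-04  3.949e-01] [-0.8  1.9  7.8] 0.0472739556943618
head {-215: 99, -213: 112, -211: 155, -209: 240, -207: 421, -205: 1113, -203: 334, -201: 96, -199: 106, -197: 336, -195: 103, -193: 11, -191: 17, -189: 50, -187: 100, -185: 102, -183: 110}
roller 0.10962807409139486 ring 0.11483012508561337
lugs n 60 [-22.9  20. ] [(np.float64(-22.8), np.float64(-20.1)), (np.float64(-9.1), np.float64(8.5))] X -30.7
ring back 25.88995181950271 34.06532858218898 sides -28.94086842750973 30.43734477021563
```

arm_command(translation=[[-0.04,0,0],[-0.04,0,0],[-0.04,0,0],[0,0,0]], roll=[0,0,0,0], jaw=[0.5,0.5,0.5,0.5])

```text
t: 24.25
eef_pos: [0.4962, -0.2154, 0.3744]
orientation: [-3.141, -0.002, 0.395]
contact_force: [0.5, 2.4, 7.8]
width: 0.0474
finger_force: 20.6
```

```bash
python3 -c "
from m import *
lugs('w18')"
```

```text
[ 0.4962 -0.2154  0.3744] [-3.1414e+00 -1.6000e-03  3.9510e-01] [0.5 2.4 7.8] 0.04739983538825523
head {-215: 111, -213: 135, -211: 132, -209: 228, -207: 359, -205: 1051, -203: 481, -201: 121, -199: 113, -197: 305, -195: 168, -193: 13, -191: 11, -189: 51, -187: 84, -185: 129, -183: 124}
roller 0.1098418668496843 ring 0.11501017302191234
lugs n 81 [-20.2  20.1] [(np.float64(-9.2), np.float64(8.4))] X -32.1
ring back 25.515862352228748 34.25720682704774 sides -29.006931307486987 30.227901992729592
```

arm_command(translation=[[-0.04,0,0],[-0.04,0,0],[-0.03,0,0],[0,0,0]], roll=[0,0,0,0], jaw=[0.5,0.5,0.5,0.5])

```text
t: 24.7
eef_pos: [0.4932, -0.2167, 0.3744]
orientation: [3.142, -0.002, 0.395]
contact_force: [-0.3, 2.1, 7.1]
width: 0.0471
finger_force: 20.6
```

```bash
python3 -c "
from m import *
lugs('w19')"
```

```text
[ 0.4932 -0.2167  0.3744] [ 3.1416e+00 -1.6000e-03  3.9500e-01] [-0.3  2.1  7.1] 0.04709062543068021
head {-215: 34, -213: 45, -211: 62, -209: 109, -207: 239, -205: 697, -203: 754, -201: 109, -199: 122, -197: 245, -195: 271, -193: 15, -191: 12, -189: 59, -187: 82, -185: 129, -183: 129}
roller 0.11004069360713196 ring 0.11521875597581532
lugs n 85 [-23.   19.9] [(np.float64(-23.0), np.float64(-20.3)), (np.float64(-9.3), np.float64(8.2))] X -33.0
ring back 25.564361227479274 34.239416417424046 sides -28.957963428978395 30.013610553740765
```

```bash
python3 - <<'E'
from m import *
R=lambda a:np.array([[np.cos(a),-np.sin(a)],[np.sin(a),np.cos(a)]])
for f,e in(('w15',[.4993,-.2143,.4072]),('w17',[.4993,-.214,.3742]),('w18',[.4962,-.2154,.3744]),('w19',[.4932,-.2167,.3744])):
    z_=np.load(f'pics/{f}.npz'); d=z_['d'];P=cloud(d,z_); e=np.array(e); T=(P[...,:2]-e[:2])@R(.395)*1000; h=(P[...,2]-e[2])*1000
    W=(P[...,:2]-[.5249,-.2025])@R(.395)*1000; z=P[...,2]
    m=(d>0)&(h<-197)&(h>-210)&(T[...,0]>-15)&(T[...,0]<15)&(abs(T[...,1])<42); A=np.c_[T[m],np.ones(m.sum())];k=np.ones(len(A),bool)
    for _ in range(8): s=np.linalg.lstsq(A[k],h[m][k],rcond=None)[0];k=abs(h[m]-A@s)<1
    fr=T[...,0][(d>0)&(h<-212)&(h>-222)&(abs(T[...,1])<38)&(T[...,0]<20)]; hd=T[...,0][m][k]
    print(f,'head slope',s[0].round(3),s[2].round(1),'headX',np.percentile(hd,[2,98]).round(1),'front face lower',np.percentile(fr,[50,98]).round(1))
    rm=np.median(z[(d>0)&(np.hypot(*np.moveaxis(W,-1,0))>37)&(np.hypot(*np.moveaxis(W,-1,0))<42)&(z>.1)&(z<.122)])
    m=(d>0)&(z>rm+.003)&(z<rm+.0075)&(W[...,0]>15)&(np.hypot(W[...,0],W[...,1])<42)
    o=[]
    for y in(-15,-8,-4,0,4,8,15):
        q=W[...,0][m&(abs(W[...,1]-y)<1.5)]; o.append((y,np.percentile(q,[2,98]).round(1).tolist()))
    print('  back',o)
    r=(d>0)&(abs(z-rm)<.002)&(W[...,0]>36)&(abs(W[...,1])<5)&(W[...,0]<50); print('  roller rim',W[...,0][r].max().round(1),'axletop X',W[...,0][(z>.132)&(z<.1365)&(abs(W[...,1])<3)&(abs(W[...,0])<24)].min().round(1),W[...,0][(z>.132)&(z<.1365)&(abs(W[...,1])<3)&(abs(W[...,0])<24)].max().round(1))
E
```

```text
w15 head slope -0.011 -202.6 headX [-11.1  11.5] front face lower [11.1 13.9]
  back [(-15, [21.6, 28.8]), (-8, [17.7, 31.8]), (-4, [23.8, 32.6]), (0, [27.2, 35.2]), (4, [24.5, 34.4]), (8, [25.3, 31.4]), (15, [21.9, 29.1])]
  roller rim 43.0 axletop X -19.6 18.4
w17 head slope -0.016 -203.6 headX [-11.5  11.3] front face lower [10.8 13.5]
  back [(-15, [21.6, 28.6]), (-8, [25.1, 30.7]), (-4, [25.8, 31.5]), (0, [25.9, 34.0]), (4, [25.9, 33.5]), (8, [17.8, 31.3]), (15, [22.4, 29.3])]
  roller rim 42.5 axletop X -19.4 19.2
w18 head slope 0.011 -203.5 headX [-10.2  12.3] front face lower [12.3 15. ]
  back [(-15, [21.9, 28.8]), (-8, [18.0, 30.9]), (-4, [23.7, 31.5]), (0, [25.7, 33.6]), (4, [24.9, 33.6]), (8, [24.7, 30.9]), (15, [22.1, 29.5])]
  roller rim 42.8 axletop X -20.0 18.8
w19 head slope 0.064 -203.5 headX [-9.8 13.2] front face lower [13.7 16.4]
  back [(-15, [21.4, 28.8]), (-8, [24.1, 30.9]), (-4, [24.7, 31.6]), (0, [25.6, 33.6]), (4, [26.1, 33.6]), (8, [22.9, 30.9]), (15, [22.1, 29.5])]
  roller rim 42.8 axletop X -19.2 19.2
```

The pliers are tilting 4–5° while friction holds the ring against the roller. I'll undo the shift, spread fully, lift the ring just off the roller, shift it there, then press again.

arm_command(translation=[[0.04,0,0],[0.05,0,0],[0.05,0,0],[0.05,0,0],[0.04,0,0],[0,0,0],[0,0,-0.02],[0,0,0],[0,0,0],[0,0,0]], roll=[0,0,0,0,0,0,0,0,0,0], jaw=[0.5,0.5,0.5,0.5,0.5,0.5,0.47,0.44,0.4,0.3])

```text
t: 25.75
eef_pos: [0.4991, -0.2143, 0.3748]
orientation: [-3.141, -0.0, 0.395]
contact_force: [-0.8, 1.0, 7.8]
width: 0.0425
finger_force: 40.1
```

arm_command(translation=[[0,0,0],[0,0,-0.05],[0,0,-0.1],[0,0,-0.1],[0,0,-0.1],[0,0,0]], roll=[0,0,0,0,0,0], jaw=[0.3,0.3,0.3,0.3,0.3,0.3])

```text
t: 26.35
eef_pos: [0.4992, -0.2141, 0.3851]
orientation: [-3.141, -0.0, 0.395]
contact_force: [-0.7, -0.6, -1.4]
width: 0.0429
finger_force: 39.6
```

```bash
cat >> m.py <<'E'
def full(f):
    o,p,d,P,h,X,Y=look(f); e=o['eef_pos']; T=np.dstack([X,Y]); z=P[...,2]
    m=(d>0)&(h<-197)&(h>-210)&(abs(X)<15)&(abs(Y)<42); A=np.c_[T[m],np.ones(m.sum())];k=np.ones(len(A),bool)
    for _ in range(8): s=np.linalg.lstsq(A[k],h[m][k],rcond=None)[0];k=abs(h[m]-A@s)<1
    print('head slope',s[0].round(3),s[2].round(1))
    a=o['orientation'][2]; ax=(np.array([.5249,-.2025])-e[:2])@np.array([[np.cos(a),-np.sin(a)],[np.sin(a),np.cos(a)]])*1000
    rr=np.hypot(X-ax[0],Y-ax[1]); an=np.degrees(np.arctan2(Y-ax[1],X-ax[0])); q=(d>0)&(z>.1)&(z<.122)&(rr>37)&(rr<42); print('axis in tool',ax.round(1),'roller',np.median(z[q]))
    m=(d>0)&(h>-265)&(h<-254)&(rr>20.3)&(rr<36)&(X>4)
    for x0 in(8,20,44,56):
        k=m&(abs(X-x0)<3); print(x0,k.sum(),np.median(h[k]).round(1),end='; ')
    print('inner',[(t,np.percentile(rr[m&(abs(an-t)<6)],2).round(1)) for t in range(-120,121,15) if (m&(abs(an-t)<6)).sum()>3])
E
python3 -c "
from m import *
full('w20')"
```

```text
[ 0.4992 -0.2141  0.3851] [-3.1415e+00 -1.0000e-04  3.9480e-01] [-0.7 -0.6 -1.4] 0.042921316182995065
head slope 0.015 -204.1
axis in tool [28.2  0.8] roller 0.11427723735552131
8 114 -263.9; 20 66 -264.6; 44 64 -264.6; 56 126 -264.5; inner [(-120, np.float64(23.6)), (-105, np.float64(21.7)), (-90, np.float64(20.9)), (-75, np.float64(20.6)), (-60, np.float64(21.0)), (-45, np.float64(25.2)), (-30, np.float64(24.8)), (-15, np.float64(24.0)), (0, np.float64(23.7)), (15, np.float64(24.6)), (30, np.float64(24.7)), (45, np.float64(25.3)), (60, np.float64(20.9)), (75, np.float64(20.5)), (90, np.float64(23.0)), (105, np.float64(21.7)), (120, np.float64(23.7))]
```

```bash
python3 - <<'E'
from m import *
o,p,d,P,h,X,Y=look('w21'); z=P[...,2]*1000; rr=np.hypot(X-28.2,Y-.8); m=(d>0)&(rr>20.3)&(rr<34)&(z>115.8)&(z<135)&(X>2)
for x0 in(5,10,15,20,26,32,38,44,50,56,60):
    k=m&(abs(X-x0)<3); print(x0,k.sum(),np.percentile(z[k],[5,25,50,75,95]).round(1) if k.sum() else '', 'Y',np.percentile(Y[k],[2,98]).round(1))
E
```

```text
[ 0.4991 -0.2141  0.3849] [-3.1414  0.      0.395 ] [-0.3  0.3 -2.1] 0.04254649009622831
5 335 [117.7 119.7 131.  133.4 134.6] Y [-23.7  24. ]
10 325 [117.9 119.4 120.3 130.4 133.7] Y [-24.9  25.9]
15 141 [117.1 119.  119.6 120.3 121.3] Y [-26.4  27.4]
20 164 [118.5 119.2 119.8 120.4 121.2] Y [-26.9  27.9]
26 178 [118.6 119.4 119.9 120.4 121.2] Y [-28.1  29.1]
32 193 [118.4 119.2 119.8 120.5 121.3] Y [-27.9  29. ]
38 214 [118.2 119.2 119.7 120.4 121. ] Y [-26.3  27.3]
44 168 [118.4 119.1 119.8 120.5 121.2] Y [-25.4  26.2]
50 294 [118.6 119.4 119.8 120.3 120.9] Y [-21.2  22.6]
56 287 [117.8 119.4 119.9 120.5 121.1] Y [-14.8  15.7]
60 59 [116.2 119.3 120.2 120.7 121.2] Y [-6.6  6.8]
```

The ring is flat, its underside level with the free roller's top. The pins slipped out as the roller rose, so it now grips the axle at full diameter above the groove. I'll raise the pliers, eased to hold, and measure the lugs to re-engage.

arm_command(translation=[[0,0,-0.1],[0,0,-0.2],[0,0,-0.3],[0,0,-0.25],[0,0,-0.1],[0,0,0],[0,0,0],[0,0,0]], roll=[0,0,0,0,0,0,0,0], jaw=[0.3,0.3,0.3,0.3,0.3,0.47,0.53,0.57])

```text
t: 27.25
eef_pos: [0.4991, -0.2141, 0.4132]
orientation: [-3.141, 0.0, 0.395]
contact_force: [0.2, -0.2, -2.2]
width: 0.0523
finger_force: 3.8
```

```bash
python3 - <<'E'
from m import *
o,p,d,P,h,X,Y=look('w22'); z=P[...,2]*1000
rr=np.hypot(X-28.2,Y-.8); print('roller',np.median(z[(d>0)&(rr>37)&(rr<42)&(z>100)&(z<122)]))
m=(d>0)&(z>118.2)&(z<122)&(rr>20.3)&(rr<45)
for x0 in(-8,-6,-4,-2,0,2,4,8):
    ys=np.sort(Y[m&(abs(X-x0)<1)]); g=np.where(np.diff(ys)>1.8)[0]
    if len(ys): print(x0,len(ys),ys[[0,-1]].round(1),[(ys[i].round(1),ys[i+1].round(1)) for i in g])
for y in(-15,-8,0,8,15):
    q=X[m&(abs(Y-.8-y)<1.5)&(X>40)]; print(y,np.percentile(q,[2,98]).round(1))
for y in(-23,-20,20,23):
    q=X[m&(abs(Y-.8-y)<1)&(X<50)]; print('side',y,np.percentile(q,[2,98]).round(1) if len(q) else '')
tip=(d>0)&(h>-262)&(h<-245)&(X<6)&(abs(Y)<30)&(z>124)
ys=np.sort(Y[tip]); g=np.where(np.diff(ys)>3)[0]; print('tips',tip.sum(),ys[[0,-1]].round(1) if len(ys) else '',[(ys[i].round(1),ys[i+1].round(1)) for i in g],np.percentile(X[tip],[5,50,95]).round(1),np.percentile(h[tip],[2,50]).round(1))
g=cv2.cvtColor(p,cv2.COLOR_BGR2GRAY)
# columns of lug rows
zz=np.where((d>0)&(z>118)&(z<122)&(X<3)&(X>-12)&(abs(Y)<25)); print('rows',zz[0].min(),zz[0].max(),'cols',zz[1].min(),zz[1].max())
r0=zz[0].max(); c0=zz[1].min()-3;c1=zz[1].max()+4
for r in range(zz[0].min()-2,r0+3,2): print(r,' '.join(map(str,g[r,c0:c1])))
print(c0)
E
```

```text
[ 0.4991 -0.2141  0.4132] [-3.1413e+00  3.0000e-04  3.9490e-01] [ 0.2 -0.2 -2.2] 0.05227291314314908
roller 114.28963208837538
-8 8 [-8.  -6.3] []
-6 6 [-7.9 -6.2] []
-4 9 [-7.9 18.1] [(np.float64(-6.2), np.float64(8.0)), (np.float64(8.0), np.float64(10.5)), (np.float64(10.5), np.float64(18.1))]
-2 38 [-17.1  19.7] [(np.float64(-15.4), np.float64(-8.8)), (np.float64(-6.2), np.float64(8.0)), (np.float64(10.5), np.float64(17.2))]
0 38 [-17.1  19.7] [(np.float64(-6.2), np.float64(7.9)), (np.float64(10.5), np.float64(17.2))]
2 63 [-17.1  19.6] [(np.float64(-6.2), np.float64(7.9))]
4 50 [-18.7  20.4] [(np.float64(-6.2), np.float64(8.8))]
8 51 [-23.6  23.7] [(np.float64(-12.9), np.float64(13.8))]
-15 [47.5 54.9]
-8 [51.  56.8]
0 [51.7 60.3]
8 [50.9 56.4]
15 [47.4 54.4]
side -23 [ 8.  47.9]
side -20 [ 5.1 49.4]
side 20 [ 5.6 48.8]
side 23 [ 7.7 47.5]
tips 131 [-18.7  19.1] [(np.float64(-7.4), np.float64(6.9))] [2.4 5.2 5.8] [-251.7 -249.6]
rows 202 218 cols 256 300
200 113 127 142 150 152 151 153 153 144 111 92 90 92 95 100 102 102 104 111 112 112 113 114 115 114 117 119 116 114 114 112 111
[... 1360 characters left out ...]
 142 123 109 110 111 111 112 111 112 111 111 112 111 111 112 110 109 115 137 150 148 146 147 147 148 149 151 152 152 154 154 154 154 153 151
216 121 146 134 100 91 92 90 91 91 90 89 90 87 91 116 146 141 123 110 109 111 111 112 111 111 110 111 111 112 112 112 112 110 117 136 149 148 144 142 121 91 90 90 90 89 90 92 90 90 90 100
218 103 113 99 87 89 89 88 89 91 89 91 89 89 90 115 148 142 123 112 110 110 113 113 110 112 110 112 112 111 111 111 112 109 118 131 135 133 145 145 121 87 86 88 88 90 89 88 89 88 88 88
220 89 87 88 90 90 90 88 90 89 88 89 90 86 88 114 147 144 126 114 111 112 111 111 111 112 111 111 111 113 113 110 112 112 112 110 111 123 147 146 121 86 88 87 89 87 87 86 87 88 89 89
253
```

Measured in the tool frame, the lug holes are centred at Y -12.0 and +13.85, X about -2.5. The tips are at Y ±13.0, X about 0. I'll shift (-2.6, +0.95) mm and go down.

arm_command(translation=[[-0.05,-0.02,0.1],[-0.04,-0.01,0.2],[0,0,0.25],[0,0,0.2],[0,0,0.12],[0,0,0.05],[0,0,0.03],[0,0,0]], roll=[0,0,0,0,0,0,0,0], jaw=[0.57,0.57,0.57,0.57,0.57,0.57,0.57,0.57])

```text
t: 28.1
eef_pos: [0.4964, -0.2145, 0.3849]
orientation: [3.142, -0.0, 0.395]
contact_force: [-0.4, 0.6, -1.6]
width: 0.0531
finger_force: 3.7
```

arm_command(translation=[[0,0,0.03],[0,0,0.02],[0,0,0]], roll=[0,0,0], jaw=[0.57,0.57,0.57])

```text
t: 28.4
eef_pos: [0.4964, -0.2144, 0.3835]
orientation: [3.142, -0.0, 0.395]
contact_force: [-0.2, -0.2, -1.6]
width: 0.0531
finger_force: 3.7
```

arm_command(translation=[[0,0,0.03],[0,0,0.02],[0,0,0]], roll=[0,0,0], jaw=[0.57,0.57,0.57])

```text
t: 28.7
eef_pos: [0.4963, -0.2144, 0.3819]
orientation: [-3.142, 0.0, 0.395]
contact_force: [-0.6, -0.1, -1.2]
width: 0.0534
finger_force: 3.7
```

arm_command(translation=[[0,0,0.03],[0,0,0.02],[0,0,0]], roll=[0,0,0], jaw=[0.57,0.57,0.57])

```text
t: 29.0
eef_pos: [0.4963, -0.2144, 0.3803]
orientation: [-3.141, 0.0, 0.395]
contact_force: [-0.2, 0.1, -2.5]
width: 0.0532
finger_force: 3.7
```

arm_command(translation=[[0,0,0.02],[0,0,0.01],[0,0,0]], roll=[0,0,0], jaw=[0.57,0.57,0.57])

```text
t: 29.3
eef_pos: [0.4963, -0.2144, 0.3795]
orientation: [-3.142, 0.0, 0.395]
contact_force: [-0.3, 0.3, -2.1]
width: 0.0531
finger_force: 3.7
```

arm_command(translation=[[0,0,0.02],[0,0,0.02],[0,0,0]], roll=[0,0,0], jaw=[0.57,0.57,0.57])

```text
t: 29.6
eef_pos: [0.4963, -0.2144, 0.3783]
orientation: [-3.141, 0.0, 0.395]
contact_force: [-0.4, 0.0, -1.6]
width: 0.0534
finger_force: 3.7
```

arm_command(translation=[[0,0,0],[0,0,0],[0,0,0],[0,0,0]], roll=[0,0,0,0], jaw=[0.55,0.53,0.51,0.5])

```text
t: 30.0
eef_pos: [0.4964, -0.2146, 0.3785]
orientation: [3.141, -0.0, 0.395]
contact_force: [-0.4, -0.4, -1.5]
width: 0.0476
finger_force: 18.4
```

```bash
cat >> m.py <<'E'
def st(f):
    o,p,d,P,h,X,Y=look(f); z=P[...,2]*1000; a=o['orientation'][2]; c=(np.array([.5249,-.2025])-o['eef_pos'][:2])@np.array([[np.cos(a),-np.sin(a)],[np.sin(a),np.cos(a)]])*1000
    U=X-c[0];V=Y-c[1];rr=np.hypot(U,V); q=(d>0)&(rr>37)&(rr<42)&(z>100)&(z<122); rm=np.median(z[q]); m=(d>0)&(z>rm+3.2)&(z<rm+7.5)&(rr>20.3)&(rr<45)
    A=np.c_[X[q],np.ones(q.sum())]; print('axis',c.round(1),'roller',rm.round(2),'ring',[(x0,np.median(z[m&(abs(U-x0)<4)]).round(1)) for x0 in(-16,0,16,28)])
    print('back',[(y,np.percentile(U[m&(abs(V-y)<1.5)&(U>10)],[2,98]).round(1).tolist()) for y in(-15,-8,0,8,15)],'sides',V[m&(abs(U)<8)].min().round(1),V[m&(abs(U)<8)].max().round(1))
    k=m&(U<-24)&(U>-38); ys=np.sort(V[k]); 
    if len(ys)>3: g=np.where(np.diff(ys)>2)[0]; print('lugs',ys[[0,-1]].round(1),[(ys[i].round(1),ys[i+1].round(1)) for i in g])
    k=(d>0)&(h<-197)&(h>-210)&(abs(X)<15)&(abs(Y)<42); A=np.c_[X[k],Y[k],np.ones(k.sum())];g=np.ones(len(A),bool)
    for _ in range(8): s=np.linalg.lstsq(A[g],h[k][g],rcond=None)[0];g=abs(h[k]-A@s)<1
    print('head slope',s[:2].round(3),s[2].round(1))
E
python3 -c "
from m import *
st('w23')"
```

```text
[ 0.4964 -0.2146  0.3785] [ 3.141e+00 -3.000e-04  3.947e-01] [-0.4 -0.4 -1.5] 0.04759236489625522
axis [30.9  0.2] roller 114.33 ring [(-16, np.float64(119.4)), (0, np.float64(119.7)), (16, np.float64(119.6)), (28, np.float64(119.9))]
back [(-15, [20.1, 27.1]), (-8, [22.7, 28.4]), (0, [23.0, 31.2]), (8, [22.3, 28.3]), (15, [19.2, 25.9])] sides -30.8 29.4
lugs [-9.6  8.9] [(np.float64(-9.5), np.float64(8.8))]
head slope [ 0.008 -0.004] -203.4
```

The pins have caught: the lugs are spread, and the ring is nearly coaxial with its back boss at 31.2. I'll press down now.

arm_command(translation=[[0,0,0],[0,0,0.03],[0,0,0.03],[0,0,0.03],[0,0,0]], roll=[0,0,0,0,0], jaw=[0.48,0.48,0.48,0.48,0.48])

```text
t: 30.55
eef_pos: [0.4964, -0.2146, 0.3758]
orientation: [3.141, -0.0, 0.395]
contact_force: [-0.5, -0.4, 3.6]
width: 0.0454
finger_force: 20.8
```

arm_command(translation=[[0,0,0.03],[0,0,0.02],[0,0,0]], roll=[0,0,0], jaw=[0.48,0.48,0.48])

```text
t: 30.85
eef_pos: [0.4965, -0.2146, 0.3742]
orientation: [3.141, -0.0, 0.395]
contact_force: [-0.0, -1.7, 5.2]
width: 0.0453
finger_force: 21.1
```

arm_command(translation=[[0,0,0.03],[0,0,0.02],[0,0,0]], roll=[0,0,0], jaw=[0.48,0.48,0.48])

```text
t: 31.15
eef_pos: [0.4965, -0.2146, 0.3729]
orientation: [3.141, -0.001, 0.395]
contact_force: [0.3, -0.1, 7.3]
width: 0.0457
finger_force: 21.2
```

```bash
python3 -c "
from m import *
st('w24')"
```

```text
[ 0.4965 -0.2146  0.3729] [ 3.1411e+00 -6.0000e-04  3.9470e-01] [ 0.3 -0.1  7.3] 0.04573084807462301
axis [30.8  0.2] roller 110.24 ring [(-16, np.float64(115.2)), (0, np.float64(115.3)), (16, np.float64(115.3)), (28, np.float64(115.5))]
back [(-15, [20.3, 27.3]), (-8, [22.5, 28.0]), (0, [22.6, 30.7]), (8, [22.5, 27.9]), (15, [19.6, 26.1])] sides -32.0 30.0
lugs [-22.7  10.3] [(np.float64(-22.7), np.float64(-11.0)), (np.float64(-11.0), np.float64(10.2))]
head slope [ 0.01  -0.003] -203.7
```

arm_command(translation=[[0,0,0.02],[-0.02,0,0],[-0.02,0,0.01],[-0.02,0,0.01],[-0.02,0,0],[0,0,0]], roll=[0,0,0,0,0,0], jaw=[0.48,0.49,0.505,0.52,0.535,0.535])

```text
t: 31.8
eef_pos: [0.4946, -0.2152, 0.3718]
orientation: [3.141, -0.001, 0.395]
contact_force: [2.4, 0.1, 7.2]
width: 0.0502
finger_force: 12.9
```

```bash
python3 -c "
from m import *
st('w25')"
```

```text
[ 0.4946 -0.2152  0.3718] [ 3.1412e+00 -1.4000e-03  3.9500e-01] [2.4 0.1 7.2] 0.05022829286371926
axis [32.9  0.1] roller 110.23 ring [(-16, np.float64(115.2)), (0, np.float64(115.2)), (16, np.float64(115.4)), (28, np.float64(115.5))]
back [(-15, [19.3, 26.2]), (-8, [22.2, 28.3]), (0, [23.0, 31.6]), (8, [22.2, 27.8]), (15, [18.6, 25.5])] sides -29.6 28.6
lugs [-18.6  14.6] [(np.float64(-18.6), np.float64(7.4)), (np.float64(7.5), np.float64(10.3)), (np.float64(10.3), np.float64(14.6))]
head slope [ 0.018 -0.003] -202.9
```

arm_command(translation=[[-0.02,0,0],[0,0,0.01],[-0.01,0,0],[0,0,0],[0,0,0],[0,0,0]], roll=[0,0,0,0,0,0], jaw=[0.55,0.565,0.58,0.595,0.61,0.61])

```text
t: 32.45
eef_pos: [0.4934, -0.2157, 0.3713]
orientation: [3.142, -0.001, 0.395]
contact_force: [0.3, 0.2, 5.8]
width: 0.0569
finger_force: 6.0
```

```bash
python3 -c "
from m import *
st('w26')"
```

```text
[ 0.4934 -0.2157  0.3713] [ 3.1415e+00 -5.0000e-04  3.9480e-01] [0.3 0.2 5.8] 0.0568547171606872
axis [34.1  0.1] roller 110.85 ring [(-16, np.float64(115.8)), (0, np.float64(115.8)), (16, np.float64(115.9)), (28, np.float64(116.2))]
back [(-15, [18.9, 26.4]), (-8, [22.3, 28.3]), (0, [23.6, 31.6]), (8, [22.1, 27.8]), (15, [18.0, 25.1])] sides -28.7 27.2
lugs [-19.2  14.6] [(np.float64(-16.2), np.float64(-12.5)), (np.float64(-10.5), np.float64(-5.5)), (np.float64(-5.5), np.float64(4.6)), (np.float64(6.8), np.float64(11.0))]
head slope [0.04 0.  ] -202.1
```

arm_command(translation=[[0,0,0],[0,0,0],[0,0,0],[0,0,0]], roll=[0,0,0,0], jaw=[0.62,0.63,0.637,0.637])

```text
t: 32.9
eef_pos: [0.4934, -0.2156, 0.3713]
orientation: [-3.141, -0.0, 0.395]
contact_force: [0.7, 0.4, 5.6]
width: 0.0597
finger_force: 5.7
```

```bash
python3 -c "
from m import *
st('w27')"
```

```text
[ 0.4934 -0.2156  0.3713] [-3.1414e+00 -4.0000e-04  3.9490e-01] [0.7 0.4 5.6] 0.0596993124256825
axis [34.1 -0. ] roller 111.17 ring [(-16, np.float64(116.1)), (0, np.float64(116.2)), (16, np.float64(116.3)), (28, np.float64(116.4))]
back [(-15, [18.7, 26.3]), (-8, [22.3, 28.4]), (0, [23.7, 31.6]), (8, [22.1, 28.1]), (15, [17.4, 24.9])] sides -28.2 26.5
lugs [-19.  17.] [(np.float64(-17.6), np.float64(-14.0)), (np.float64(-9.6), np.float64(-7.4)), (np.float64(-6.7), np.float64(-4.7)), (np.float64(-4.6), np.float64(4.0)), (np.float64(4.0), np.float64(6.8)), (np.float64(8.3), np.float64(12.0)), (np.float64(12.0), np.float64(14.0))]
head slope [ 0.04  -0.002] -201.9
```

arm_command(translation=[[0,0,-0.03],[0,0,-0.04],[0,0,-0.05],[0,0,-0.05],[0,0,-0.05],[0,0,-0.06],[0,0,-0.07],[0,0,-0.05],[0,0,0]], roll=[0,0,0,0,0,0,0,0,0], jaw=[0.632,0.632,0.632,0.632,0.632,0.63,0.625,0.62,0.62])

```text
t: 33.85
eef_pos: [0.4933, -0.2157, 0.3834]
orientation: [3.141, -0.0, 0.395]
contact_force: [0.0, -1.4, -2.3]
width: 0.0576
finger_force: 3.4
```

arm_command(translation=[[0,0,-0.1],[0,0,-0.2],[0,0,-0.3],[0,0,-0.3],[0,0,-0.2],[0,0,-0.1],[0,0,0]], roll=[0,0,0,0,0,0,0], jaw=[0.615,0.61,0.6,0.6,0.6,0.6,0.6])

```text
t: 34.55
eef_pos: [0.4933, -0.2157, 0.4197]
orientation: [3.141, -0.001, 0.395]
contact_force: [-0.5, 0.7, -2.1]
width: 0.0559
finger_force: 3.5
```

```bash
cat >> m.py <<'E'
def holes(f):
    o,p,d,P,h,X,Y=look(f); z=P[...,2]*1000; a=o['orientation'][2]; c=(np.array([.5249,-.2025])-o['eef_pos'][:2])@np.array([[np.cos(a),-np.sin(a)],[np.sin(a),np.cos(a)]])*1000
    U=X-c[0];V=Y-c[1]; m=(d>0)&(z>114.3)&(z<119)&(abs(V)<30)
    for u in range(-44,-18,2):
        ys=np.sort(V[m&(abs(U-u)<1)]); g=np.where(np.diff(ys)>1.8)[0]
        if len(ys): print(u,len(ys),ys[[0,-1]].round(1),[(ys[i].round(1),ys[i+1].round(1)) for i in g])
E
python3 -c "
from m import *
st('w28');holes('w29')"
```

```text
[ 0.4933 -0.2157  0.4197] [ 3.1411e+00 -8.0000e-04  3.9500e-01] [-0.5  0.7 -2.1] 0.05586681317238056
axis [34.2  0. ] roller 111.39 ring [(-16, np.float64(116.4)), (0, np.float64(116.5)), (16, np.float64(116.4)), (28, np.float64(116.5))]
back [(-15, [17.8, 25.8]), (-8, [22.1, 28.2]), (0, [23.4, 32.1]), (8, [22.2, 28.2]), (15, [18.2, 25.0])] sides -26.7 27.0
lugs [-16.9  16.5] [(np.float64(-1.5), np.float64(4.5))]
head slope [ 0.029 -0.005] -202.5
[ 0.4933 -0.2156  0.4193] [ 3.1415e+00 -4.0000e-04  3.9500e-01] [-0.7 -0.4 -1.9] 0.05627891162970986
-40 1 [-1.3 -1.3] []
-38 55 [-12.5  16. ] [(np.float64(-2.1), np.float64(4.8))]
-36 50 [-13.4  16. ] [(np.float64(-2.1), np.float64(4.8))]
-34 31 [-13.4  16. ] [(np.float64(-10.7), np.float64(-3.9)), (np.float64(-2.1), np.float64(4.8)), (np.float64(7.3), np.float64(13.4))]
-32 32 [-13.3  16. ] [(np.float64(-10.7), np.float64(-3.9)), (np.float64(-2.1), np.float64(4.7)), (np.float64(7.3), np.float64(13.3))]
-30 31 [-13.3  15.9] [(np.float64(-10.8), np.float64(-4.7)), (np.float64(-2.1), np.float64(4.7)), (np.float64(6.5), np.float64(13.4))]
-28 55 [-13.3  15.9] [(np.float64(-2.1), np.float64(4.7))]
-26 60 [-14.9  16. ] [(np.float64(-2.1), np.float64(4.7))]
-24 43 [-18.3  17.5] [(np.float64(-9.0), np.float64(4.7))]
-22 64 [-20.8  21. ] [(np.float64(-8.1), np.float64(10.7))]
-20 51 [-22.5  21.8] [(np.float64(-12.3), np.float64(12.4))]
```

The ring is seated: hole separation is 17.7 mm (18 when shut), hole centres at x -32, ring coaxial and the roller held 3 mm down. Now I'll carry the pliers back to the stand.

arm_command(translation=[[0.11,-0.23,-0.2],[0.22,-0.46,-0.2],[0.33,-0.69,0],[0.43,-0.92,0],[0.43,-0.92,0],[0.43,-0.92,0],[0.43,-0.92,0],[0.43,-0.92,0],[0.43,-0.92,0],[0.43,-0.92,0]], roll=[0,0,0,0,0,0,0,0,0,0], jaw=[0.59,0.58,0.58,0.58,0.58,0.58,0.58,0.58,0.58,0.58])

```text
t: 35.65
eef_pos: [0.5044, 0.0449, 0.4313]
orientation: [-3.141, 0.0, 0.395]
contact_force: [0.5, 0.8, -2.1]
width: 0.0541
finger_force: 3.6
```

arm_command(translation=[[0.43,-0.92,0],[0.43,-0.92,0],[0.43,-0.92,0],[0.43,-0.92,0],[0.33,-0.69,0],[0.22,-0.46,0],[0.15,-0.23,0],[0,0,0],[0,0,0],[0,0,0]], roll=[-0.05,0,0,0,0,0,0,0,0,0], jaw=[0.58,0.58,0.58,0.58,0.58,0.58,0.58,0.58,0.58,0.58])

```text
t: 36.65
eef_pos: [0.5124, 0.2099, 0.4313]
orientation: [3.141, 0.0, 0.4]
contact_force: [-0.6, 0.2, -2.4]
width: 0.0541
finger_force: 3.6
```

```bash
cat >> m.py <<'E'
def hang(f):
    o,p,d,P,h,X,Y=look(f); a=o['orientation'][2]; z=P[...,2]*1000
    m=(d>0)&(h<-196)&(h>-210)&(abs(X)<16)&(abs(Y)<44); A=np.c_[X[m],Y[m],np.ones(m.sum())];g=np.ones(len(A),bool)
    for _ in range(8): s=np.linalg.lstsq(A[g],h[m][g],rcond=None)[0];g=abs(h[m]-A@s)<1
    print('head slope',s.round(3),'X',np.percentile(A[g,0],[1,99]).round(1),'Y',np.percentile(A[g,1],[1,99]).round(1))
    c=(np.array([.5133,.2101])-o['eef_pos'][:2])@np.array([[np.cos(a),-np.sin(a)],[np.sin(a),np.cos(a)]])*1000; print('stand in tool (coarse)',c.round(1))
    for nm,lo,hi in(('plate',5,10.5),('rails',45,60)):
        k=(d>0)&(z>lo)&(z<hi)&(abs(X-c[0]-10)<85)&(abs(Y-c[1])<70)
        if k.sum()>20: b=cv2.minAreaRect(np.c_[X[k],Y[k]].astype(np.float32)); print(nm,k.sum(),np.round(b[0],1),np.round(b[1],1),round(b[2],1))
    return d,z,X,Y,c
E
python3 -c "
from m import *
hang('w30')"
```

```text
[0.5124 0.2099 0.4313] [3.1414e+00 1.0000e-04 3.9980e-01] [-0.6  0.2 -2.4] 0.05405967824874024
head slope [ 2.40000e-02 -1.10000e-02 -2.02708e+02] X [-11.   12.2] Y [-34.3  32.8]
stand in tool (coarse) [ 0.9 -0.2]
plate 8120 [12.7 -0.4] [125.3 112.1] 0.0
rails 1172 [ 0.8 -0.1] [100.2  40.4] 89.8
```

The head lines up with the cradle to within 0.5 mm. I'll lower it.

arm_command(translation=[[0,0,0.3],[0,0,0.6],[0,0,0.8],[0,0,0.8],[0,0,0.8],[0,0,0.6],[0,0,0.4],[0,0,0.3],[0,0,0.2],[0,0,0]], roll=[0,0,0,0,0,0,0,0,0,0], jaw=[0.58,0.58,0.58,0.58,0.58,0.58,0.58,0.58,0.58,0.58])

```text
t: 37.7
eef_pos: [0.5124, 0.2112, 0.2868]
orientation: [3.142, 0.0, 0.402]
contact_force: [-0.2, 0.9, -1.6]
width: 0.0541
finger_force: 3.6
```

arm_command(translation=[[0,0,0.1],[0,0,0.05],[0,0,0.05],[0,0,0.03],[0,0,0]], roll=[0,0,0,0,0], jaw=[0.58,0.58,0.58,0.58,0.58])

```text
t: 38.2
eef_pos: [0.5124, 0.2113, 0.2803]
orientation: [-3.142, -0.0, 0.402]
contact_force: [-0.1, -0.4, -1.0]
width: 0.0541
finger_force: 3.6
```

arm_command(translation=[[0,0.04,0],[0,0,0.05],[0,0,0.05],[0,0,0.03],[0,0,0]], roll=[0,0,0,0,0], jaw=[0.58,0.58,0.58,0.58,0.58])

```text
t: 38.7
eef_pos: [0.5128, 0.2102, 0.2762]
orientation: [3.142, 0.0, 0.402]
contact_force: [0.1, 0.1, -1.7]
width: 0.054
finger_force: 3.6
```

```bash
python3 -c "
from m import *
hang('w31')"
```

```text
[0.5128 0.2102 0.2762] [3.1416e+00 2.0000e-04 4.0170e-01] [ 0.1  0.1 -1.7] 0.05396016320051415
head slope [ 2.20000e-02 -7.00000e-03 -2.02702e+02] X [-11.1  12. ] Y [-34.4  34. ]
stand in tool (coarse) [ 0.4 -0.2]
plate 14879 [12.4 -0.3] [125.3 112. ] 0.0
rails 1520 [ 5.1 -0.1] [100.3  31.5] 89.7
```

arm_command(translation=[[0,0,0.03],[0,0,0.02],[0,0,0]], roll=[0,0,0], jaw=[0.58,0.58,0.58])

```text
t: 39.05
eef_pos: [0.5128, 0.2102, 0.2748]
orientation: [3.142, 0.0, 0.402]
contact_force: [0.0, -0.2, -2.1]
width: 0.0541
finger_force: 3.6
```

arm_command(translation=[[0,0,0],[0,0,0],[0,0,0],[0,0,0],[0,0,0],[0,0,0],[0,0,0]], roll=[0,0,0,0,0,0,0], jaw=[0.61,0.64,0.68,0.75,0.85,1,1])

```text
t: 39.75
eef_pos: [0.5129, 0.2102, 0.2749]
orientation: [3.142, -0.0, 0.402]
contact_force: [0.4, -0.6, 0.0]
width: 0.0891
finger_force: 0.0
```

arm_command(translation=[[0,0,-0.1],[0,0,-0.3],[0,0,-0.6],[0,0,-0.8],[0,0,-0.9],[0,0,-0.9],[0,0,-0.7],[0,0,-0.4],[0,0,-0.1],[0,0,0]], roll=[0,0,0,0,0,0,0,0,0,0], jaw=[1,1,1,1,1,1,1,1,1,1])

```text
t: 40.75
eef_pos: [0.5126, 0.2103, 0.4188]
orientation: [-3.141, -0.0, 0.402]
contact_force: [-0.5, 0.2, 0.2]
width: 0.0931
finger_force: 0.0
```

```bash
python3 - <<'E'
from m import *
o,p,d,P,h,X,Y=look('w32'); z=P[...,2]*1000; a=.4
c=(np.array([.5133,.2101])-o['eef_pos'][:2])@np.array([[np.cos(a),-np.sin(a)],[np.sin(a),np.cos(a)]])*1000; X=X-c[0];Y=Y-c[1]
for nm,lo,hi in(('handles',90,140),('head',66,85),('rails',53.5,62),('onplate',11,18),('plate',5,10)):
    m=(d>0)&(z>lo)&(z<hi)&(abs(X-10)<65)&(abs(Y)<60)
    if m.sum()<5: print(nm,m.sum());continue
    b=cv2.minAreaRect(np.c_[X[m],Y[m]].astype(np.float32)); print(nm,m.sum(),np.percentile(z[m],[5,50,95]).round(1),np.round(b[0],1),np.round(b[1],1),round(b[2],1))
for n in('top','scene'):
    p,d,k=snap(n,n+'9'); P=cloud(d,k); z=P[...,2]*1000; r=np.hypot(P[...,0]-.5249,P[...,1]+.2015)*1000
    print(n,'roller',np.median(z[(d>0)&(r>34)&(r<42)&(z>100)&(z<125)]).round(1),'ring',np.median(z[(d>0)&(r>23)&(r<27)&(z>105)&(z<125)]).round(1),'axle',np.median(z[(d>0)&(r<12)]).round(1))
E
```

```text
[0.5126 0.2103 0.4188] [-3.1413e+00 -2.0000e-04  4.0210e-01] [-0.5  0.2  0.2] 0.09309132518283345
handles 700 [ 93.4 119.8 122.4] [ 0.4 -0.4] [64.1 16. ] 89.8
head 581 [66.3 72.6 81.8] [ 0.5 -0.4] [84.1 22.5] 90.0
rails 747 [55.3 57.3 61.7] [-0.1 -0. ] [100.1  40.3] 89.7
onplate 62 [11.8 16.  17.7] [ 5.7 -0.4] [98.7 28.5] 89.7
plate 7002 [6.  7.3 8.6] [12.3 -0.2] [111.9 125.2] 89.9
top roller 111.8 ring 116.3 axle 135.0
scene roller 113.2 ring 118.2 axle 136.2
```

```bash
python3 -c "
from bench import arm
print(arm.hand_in())"
```

```text
the job is handed in; nothing more can be done
None
```

The ring is closed in the groove and holding the roller 3 mm down, the pliers hang upright in their stand, and the job was handed in at about 41 s; the first closing sat off-centre, so I re-spread the ring, which slipped off the tips onto the roller before I picked it up again and seated it centred.

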